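Turn over and scan the jewellery cases

ROBOT

A 6-joint arm with a two-finger parallel gripper is mounted at the origin on the work surface. World frame = base frame: x ahead of the robot, y to its left, z up, the work surface at z = 0. Lengths are in m, angles in degrees, forces in N, time in s.
With the tool pointing down it reaches from about 0.35 to 0.85 m from the base axis. Payload 8.1 kg.
Tool frame: the origin (TCP) lies on the centre line of the jaws, within the pads' length; the fingertips stand 19 mm ahead of it and the grasp point (between the pads) is the TCP; z points along the fingers, y is the direction in which the jaws open and shut (so a half turn about z gives the same grasp; the last joint's range is limited). The gripper opens to 85 mm and grips with 20 to 120 N. Pads are 22 mm wide; open, the fingers measure 114 mm over their backs; the gripper's body (76 mm by 85 mm) begins 54 mm behind the grasp point. The pads swing forward as they close: fully open they stand 13 mm farther back than shut.
Start: joints at [-74.794, 7.471, 85.268, -0, 87.261, -4.893], TCP at [0.206, -0.563, 0.25] pointing down, gripper open.
Joint ranges: [-169.43, 169.43], [-51.17, 129.36], [1.28, 143.12], [-76.62, 256.62], [0, 156.53], [-152.29, 152.29]. Speed limits (degrees/s): [136.94, 136.94, 159.86, 180, 180, 180].

INTERFACE

Orientations are given as a 3x3 rotation matrix whose columns are the frame's x, y, z axes.
In Python, from plant import arm gives the robot as it stands.
- The arm moves only by the tool jog_arm, never from a script. Its argument "steps" is a list of rows, each a list of 3 entries, a list of its own where there are three numbers: the gripper's target within -1 to 1 (fully open at 1, half-way at 0, shut at -1), then the shift along the tool's x, y, z in m, then the turn, a rotation vector about the tool's x, y, z in degrees. In form: [[jaw, [x, y, z], [wx, wy, wz]], ...]. A call has 1 to 8 rows; each row shifts and turns the commanded pose from where the row before left it, along the tool's axes as they then stand; what a row does not reach is not made up. A row lasts 1/12 s, in which the tool goes at most 41.7 mm and 7.16 degrees, less where a joint would pass 70% of its speed; a pose out of reach is approached as far as the arm can. A call with a gripper value outside its range is refused whole. The fingers move at their own pace and stop on an object; "newtons" is the grip in N (left out, the last holds). Time passes only in rows, so rows that do not move let the fingers close. It gives the time, the measured TCP pose, the force and the opening at its end, in the units of the state.
- arm.state(): the state, without advancing time (a new reading comes with each control period).
- arm.read_camera(name): name is "scene" or "top" or "wrist"; returns (picture, depth): 420x560x3 uint8, blue, green, red; 420x560 float32, m along the optical axis (not along the pixel's ray), 0 where there is no reading.
- arm.get_calibration(name): a dict with "intrinsics" (3x3 intrinsics, pixels), "dist_coeffs" ([k1, k2, p1, p2, k3] as OpenCV has them; the pictures are not rectified), "R" (3x3) and "t" (3): a world point X has camera coordinates R X + t. Camera axes: x right, y down, z forward; pixel columns grow to the right and rows downward; lengths in m; the calibration is good to about 2 mm. A picture is of the moment at which its call begins: read the wrist's pose just before it. get_calibration takes no time and is no camera call; for the wrist camera it gives the pose at the moment of the call.
- arm.job_done(): hands the job in, once; it reports no verdict.
Trained networks look in the newest picture that a camera, given by its name, has taken for a name from the list of things; names that differ only in an ending like _2 or _b are one class to them, and where a whole thing is asked for, a point or a joint stands for the part that bears it (a point fixed in the world has none). Each returns a list of dicts, best first, with "score" (0 to 1); they miss things now and then, are a little off and sometimes report something else, mostly with a low value. They report only what shows in the picture. A call takes as long as a camera call.
- arm.regions_of(target, camera): "mask" (420x560 bool, what is visible of it) and "at" ([column, row] in pixels, amid what is visible of it).
The state is a dict: "time": time; "joint_pos": joint angles; "qvel": joint speeds; "tau": joint torques, N m; "position": TCP position; "tcp_rot": TCP orientation; "contact_force": force on the tool from outside, world axes, zero at the start; "ft_torque": the same for the moment, N m; "gripper_width": finger opening in m.
Only numpy, scipy, OpenCV 4.12 (cv2) and the standard library are available. Lean on these libraries where they do the work, as an engineer would, in place of code of your own. Each camera call takes 0.05 s, during which the arm holds its last target.

TASK

The jewellery cases on the inspection pad lie with their bar-code labels underneath: turn every case over so that it lies flat on the pad with its label on top. Then take the label scanner from its dock and read the labels from the largest case to the smallest, pointing the beam at the middle of each label from about 8 cm and holding it steady there for two seconds, without the scanner touching the cases. Finally put the scanner back in its dock the way it lay and leave the dish, loupe and marker where they are.

Things in the scene. Friction and masses are not known exactly. Their poses are not given: they have to be found in the camera images.
- case_large: the large jewellery case: a flat closed wooden box 126 mm long (x), 56 wide (y), 30 thick (z), 0.16 kg, grey inlay on the lid, small brass clasp on its -x end. Origin: middle of its underside, the face with the white bar-code label; z points from the label to the lid: z up = label hidden underneath, z down = label on top. May be absent.
- case_large_label (a point): the middle of the white 54 x 36 mm bar-code label on the underside of case_large (same point and axes as the case's origin).
- case_medium: the medium jewellery case: a flat closed wooden box 104 mm long (x), 56 wide (y), 30 thick (z), 0.16 kg, grey inlay on the lid, small brass clasp on its -x end. Origin: middle of its underside, the face with the white bar-code label; z points from the label to the lid: z up = label hidden underneath, z down = label on top. May be absent.
- case_medium_label (a point): the middle of the white 54 x 36 mm bar-code label on the underside of case_medium (same point and axes as the case's origin).
- case_small: the small jewellery case: a flat closed wooden box 82 mm long (x), 56 wide (y), 30 thick (z), 0.16 kg, grey inlay on the lid, small brass clasp on its -x end. Origin: middle of its underside, the face with the white bar-code label; z points from the label to the lid: z up = label hidden underneath, z down = label on top. May be absent.
- case_small_label (a point): the middle of the white 54 x 36 mm bar-code label on the underside of case_small (same point and axes as the case's origin).
- pad: the fixed dark inspection pad, a flat slab 270 (x) x 500 (y) x 8 mm thick, its top 8 mm above the bench; origin: the middle of its underside. The cases lie on it.
- scanner: handheld scanner, 0.24 kg, 184 x 60 x 78 mm. Black handle along its x (x -90 to 40 mm), 34 wide, 34 high, axis 58 above the underside; foot under the -x end; grey head 60 wide at the +x end (x 13 to 94) whose window looks 45 degrees forward and down. Origin: middle of its underside; x to the head, z up. Hold it from above by the handle at x = -10, z = 58.
- scanner_beam (a point): the centre of the scanner's window, at x = 76, y = 0, z = 18 mm in the scanner's frame; its own z axis is the reading beam, which points 45 degrees down and forward: (0.707, 0, -0.707) in the scanner's frame; its y is the scanner's y.
- dock: the scanner's fixed white dock, an open tray 230 (x) x 100 (y) x 18 mm high with 5 mm walls and floor; origin: the middle of its underside; the scanner's origin belongs at 5 mm above it, with the scanner's x along the dock's x (the head at the end with the small tongue and green lamp).
- dish: bystander: a loose clear round divided dish of findings, 104 mm across, 34 mm high; origin: middle of its underside.
- loupe: bystander: a loose black loupe 38 mm across, 34 mm high, with a steel cover swung out along its x to 65 mm; origin: middle of the round part's underside.
- marker: bystander: a loose metal marker pen lying along its x, 140 mm long, 19 mm thick; origin: on the bench under its middle.

How it is judged:
By the outcome, as a careful person would: the job done as asked, in the order asked, and still so for the second after the job is handed in, with the robot touching nothing.
Of case_large, case_medium, case_small only 2 to 3 are there at a start; the rules pass over those that are not, and their reading is None.
At some moment in a run one of case_large, case_medium, case_small may be knocked a few centimetres aside while the robot is not near it.
It also fails if it takes over 210 s, if anything falls off the work surface, if the arm or the gripper's body presses on something with over 40 N, if the wrist force passes 120 N, or if a joint passes its speed limit or range.

## Working session

There is one attempt and no reset: what is moved stays moved. The work goes in short steps, Python scripts to look and compute and a tool call to move; the robot and the scene stay as the last step left them, time stands still between calls to the robot, and variables do not carry over. Pictures are saved under pics/ and viewed, and the job is handed in when it is done.

Besides the shell and the picture viewer there is one more tool, called after "Call:" as a command line: name --argument value ..., lists and objects as JSON in quotes. jog_arm: Moves the arm, as the interface text tells. Its arguments: {"type":"object","properties":{"steps":{"type":"array"},"newtons":{"type":"number"}},"required":["steps"]}

```bash
ls; mkdir -p pics; python3 - <<'E'
from plant import arm
import cv2,numpy as np
s=arm.state();print(s['time'],s['position'],s['tcp_rot'],s['gripper_width'])
for n in ('scene','top'):
    p,d=arm.read_camera(n);cv2.imwrite(f'pics/{n}0.png',p)
    c=arm.get_calibration(n);print(n,c)
E
```

```text
pics
0.0 [ 0.20607657 -0.56294121  0.24921203] [[ 9.39101767e-01  3.43638802e-01 -4.94408001e-04]
 [ 3.43639116e-01 -9.39099973e-01  1.84357541e-03]
 [ 1.69225505e-04 -1.90120286e-03 -9.99998178e-01]] 0.08555319115140272
scene {'intrinsics': array([[458.79543747,   0.        , 278.80244397],
       [  0.        , 458.79543747, 209.7451536 ],
       [  0.        ,   0.        ,   1.        ]]), 'dist_coeffs': array([0.00321731, 0.        , 0.        , 0.        , 0.        ]), 'R': array([[-0.49440982,  0.86897899, -0.02084347],
       [ 0.58795193,  0.31666434, -0.74433609],
       [-0.64021204, -0.38026203, -0.66747984]]), 't': array([ 0.29733567, -0.31706374,  1.64661631])}
top {'intrinsics': array([[387.99442512,   0.        , 281.60313749],
       [  0.        , 387.99442512, 204.73387766],
       [  0.        ,   0.        ,   1.        ]]), 'dist_coeffs': array([0.00262061, 0.        , 0.        , 0.        , 0.        ]), 'R': array([[-0.00932565, -0.99952241, -0.02946141],
       [-0.99806728,  0.01111422, -0.06114068],
       [ 0.06143892,  0.0288343 , -0.99769426]]), 't': array([0.01627363, 0.61264881, 1.05381067])}
```

View pics/scene0.png

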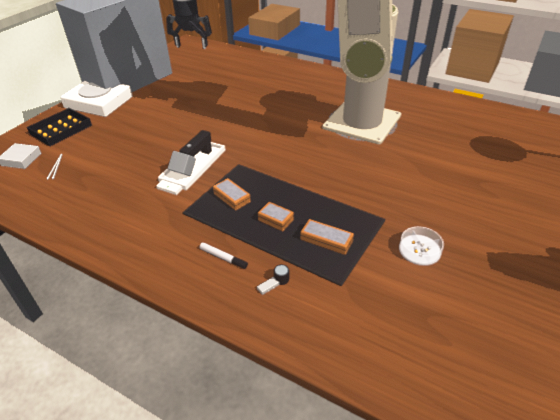

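View pics/top0.png

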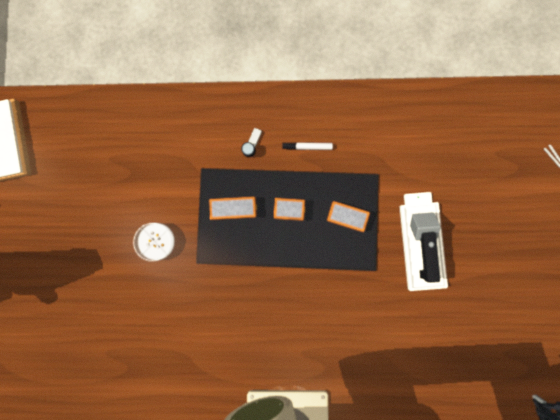

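The three cases are on the pad: large at (232,208), small at (289,209) and medium at (348,216) in the top view. The scanner is in its dock at (427,245).

```bash
cat > h.py <<'E'
from plant import arm
import cv2,numpy as np
from scipy.spatial.transform import Rotation as Rn
np.set_printoptions(precision=4,suppress=True)
def rays(c,pts):
    u=cv2.undistortPoints(np.array(pts,float).reshape(-1,1,2),c['intrinsics'],c['dist_coeffs']).reshape(-1,2)
    return np.c_[u,np.ones(len(u))]
def onplane(c,pts,z):
    r=rays(c,pts)@c['R']; o=-c['R'].T@c['t']
    return o+r*((z-o[2])/r[:,2])[:,None]
def depthpts(c,mask,d):
    v,u=np.nonzero(mask&(d>0))
    return (rays(c,np.c_[u,v])*d[v,u][:,None]-c['t'])@c['R']
def rect(P):
    (cx,cy),(w,h),a=cv2.minAreaRect((P[:,:2]*1000).astype(np.float32))
    if w<h:w,h,a=h,w,a+90
    return np.array([cx,cy,w,h,(a+90)%180-90])
def proj(c,X):
    return cv2.projectPoints(np.array(X,float).reshape(-1,1,3),cv2.Rodrigues(c['R'])[0],c['t'],c['intrinsics'],c['dist_coeffs'])[0].reshape(-1,2)
def look(cam,names):
    p,d=arm.read_camera(cam);c=arm.get_calibration(cam);out={}
    for n in names:
        r=arm.regions_of(n,cam)
        for q in r[:2]:
            P=depthpts(c,q['mask'],d)
            zt=np.percentile(P[:,2],70) if len(P) else 0
            T=P[abs(P[:,2]-zt)<.006]
            print(cam,n,round(q['score'],2),np.round(q['at']),q['mask'].sum(),'z %.4f'%zt,rect(T).round(1) if len(T)>5 else '')
        out[n]=r
    return p,d,c,out
E
python3 - <<'E'
from h import *
p,d,c,o=look('top',['case_large','case_medium','case_small','scanner','dock','pad','dish','loupe','marker'])
for n in ['case_large','case_medium','case_small']:
    for q in o[n][:1]:
        cs=max(cv2.findContours(q['mask'].astype(np.uint8),0,1)[0],key=cv2.contourArea).reshape(-1,2)
        print(n,rect(onplane(c,cs,.038)))
print(arm.state()['time'])
P=depthpts(c,o['scanner'][0]['mask'],d);print(P.min(0),P.max(0))
E
```

```text
top case_large 0.83 [232. 210.] 988 z 0.0395 [605.5 144.7 125.8  55.5 -88.5]
top case_large 0.6 [347. 215.] 785 z 0.0397 [ 579.1 -168.6  102.5   54.7   71.6]
top case_medium 0.84 [347. 216.] 788 z 0.0398 [ 579.7 -168.4  101.8   55.8   71.4]
top case_small 0.67 [289. 213.] 658 z 0.0395 [601.4  -9.9  82.1  56.   85.8]
top scanner 0.81 [426. 241.] 1533 z 0.0796 [ 483.5 -378.   152.4   59.7    8.1]
top scanner 0.43 [251. 142.] 297 z 0.0344 [768.5 102.5  35.3  35.1  43.5]
top dock 0.63 [415. 244.] 1989 z 0.0130 [ 512.1 -373.8  259.7  102.7    4.1]
top pad 0.62 [287. 227.] 14608 z 0.0098 [575.9  -3.9 499.6 270.1  87.3]
top dish 0.94 [151. 239.] 1213 z 0.0172 [517.  364.5 102.8  98.7  85.5]
top loupe 0.78 [253. 142.] 323 z 0.0342 [768.4 102.5  35.1  35.1  42.5]
top loupe 0.7 [289. 225.] 15028 z 0.0097 [576.1  -3.9 500.6 272.5  86.9]
top marker 0.51 [300. 144.] 235 z 0.0188 [779.6 -60.8 136.3  17.5  88.9]
case_large [604.2747 143.5542 128.9042  60.0868  89.4227]
case_medium [ 579.7026 -167.1825  104.0512   56.1138   71.4632]
case_small [601.6207 -11.3413  85.4367  58.5455  85.9536]
0.6
[ 0.3947 -0.4279  0.0004] [ 0.5893 -0.3364  0.0877]
```

```bash
cat >> h.py <<'E'
import json
def tool(yw,lean=0):
    """tool pointing down with tool y along (cos yw, sin yw); lean: turn about tool y in deg"""
    y=np.array([np.cos(np.radians(yw)),np.sin(np.radians(yw)),0]);z=np.array([0,0,-1.]);x=np.cross(y,z)
    return np.c_[x,y,z]@Rn.from_euler('y',lean,degrees=True).as_matrix()
def plan(segs,start=None,ang=6.8,lin=.038):
    """segs: list of (jaw,R,p[,lin]) or (jaw,n) for waits; prints rows in calls of 8"""
    if start is None:
        s=arm.state();R,p=np.array(s['tcp_rot']),np.array(s['position'])
    else: R,p=start
    rows=[]
    for g in segs:
        if len(g)==2: rows+=[[g[0],[0,0,0],[0,0,0]]]*g[1];continue
        j,Rt,pt=g[:3];l=g[3] if len(g)>3 else lin
        w=Rn.from_matrix(R.T@Rt).magnitude()*57.2958
        n=max(1,int(np.ceil(max(np.linalg.norm(pt-p)/l,w/ang))))
        for k in range(n):
            f=1/(n-k)
            sh=(R.T@((pt-p)*f)).round(3)
            rv=(Rn.from_matrix(R.T@Rt).as_rotvec(degrees=True)*f).round(1)
            rows.append([j,[float(v)+0 for v in sh],[float(v)+0 for v in rv]])
            p=p+R@sh;R=R@Rn.from_rotvec(rv,degrees=True).as_matrix()
    fm=lambda r:json.dumps(r).replace('.0,',',').replace('.0]',']').replace(' ','').replace('-0,','0,').replace('-0]','0]')
    print(len(rows),'rows')
    for i in range(0,len(rows),8): print(fm(rows[i:i+8]))
    return R,p
def log():
    s=arm.state()
    with open('log.txt','a') as f: f.write(json.dumps([list(map(float,s['joint_pos'])),list(map(float,s['position'])),np.array(s['tcp_rot']).tolist()])+'\n')
    return s
E
python3 - <<'E'
from h import *
log()
plan([(1,tool(-18.6),np.array([.59,-.2,.22]))])
E
```

```text
14 rows
[[1,[0.035,-0.015,0.002],[0,0,-3.7]],[1,[0.036,-0.013,0.002],[0,0,-3.7]],[1,[0.036,-0.01,0.002],[0,0,-3.7]],[1,[0.037,-0.008,0.002],[0,0,-3.7]],[1,[0.037,-0.006,0.002],[0,0,-3.7]],[1,[0.038,-0.003,0.002],[0,0,-3.6]],[1,[0.038,-0.001,0.002],[0,0,-3.7]],[1,[0.038,0.002,0.002],[0,0,-3.6]]]
[[1,[0.037,0.004,0.002],[0,0,-3.7]],[1,[0.037,0.006,0.002],[0,0,-3.6]],[1,[0.037,0.009,0.003],[0,0,-3.7]],[1,[0.036,0.011,0.002],[0,0,-3.6]],[1,[0.035,0.013,0.003],[0,0,-3.7]],[1,[0.034,0.016,0.002],[0,0,-3.6]]]
```

Call:
jog_arm --steps '[[1,[0.035,-0.015,0.002],[0,0,-3.7]],[1,[0.036,-0.013,0.002],[0,0,-3.7]],[1,[0.036,-0.01,0.002],[0,0,-3.7]],[1,[0.037,-0.008,0.002],[0,0,-3.7]],[1,[0.037,-0.006,0.002],[0,0,-3.7]],[1,[0.038,-0.003,0.002],[0,0,-3.6]],[1,[0.038,-0.001,0.002],[0,0,-3.7]],[1,[0.038,0.002,0.002],[0,0,-3.6]]]'

```text
time: 1.27
position: [0.4276, -0.3537, 0.2345]
tcp_rot: [[0.647, 0.762, 0.0], [0.762, -0.647, -0.0], [-0.0, 0.001, -1.0]]
contact_force: [0.2, -0.5, -0.3]
gripper_width: 0.0851
```

```bash
python3 -c "
from h import *
s=log();print(s['joint_pos'],s['position'])"
```

```text
[-44.8861   0.9145  93.801    0.0001  85.2527  -4.5613] [ 0.4276 -0.3537  0.2345]
```

Call:
jog_arm --steps '[[1,[0.037,0.004,0.002],[0,0,-3.7]],[1,[0.037,0.006,0.002],[0,0,-3.6]],[1,[0.037,0.009,0.003],[0,0,-3.7]],[1,[0.036,0.011,0.002],[0,0,-3.6]],[1,[0.035,0.013,0.003],[0,0,-3.7]],[1,[0.034,0.016,0.002],[0,0,-3.6]]]'

```text
time: 1.77
position: [0.5914, -0.1987, 0.2202]
tcp_rot: [[0.316, 0.949, 0.0], [0.949, -0.316, -0.0], [-0.0, 0.0, -1.0]]
contact_force: [0.3, -0.5, -0.1]
gripper_width: 0.0855
```

```bash
python3 -c "
from h import *
s=log();print(s['joint_pos'],s['position'],s['time'],s['contact_force'])
p,d,c,o=look('wrist',['case_medium','case_large','case_small'])
cv2.imwrite('pics/w1.png',p)"
```

```text
[-23.2783  11.9702  83.403   -0.0032  84.6151  -4.8689] [ 0.5914 -0.1987  0.2202] 1.7667 [ 0.3317 -0.5293 -0.0918]
wrist case_medium 0.74 [255. 168.] 5244 z 0.0376 [ 583.6 -163.8  102.9   55.5   72.5]
wrist case_small 0.64 [223.  24.] 3254 z 0.0380 [602.7 -22.7  56.   45.2  -3.7]
```

View pics/w1.png

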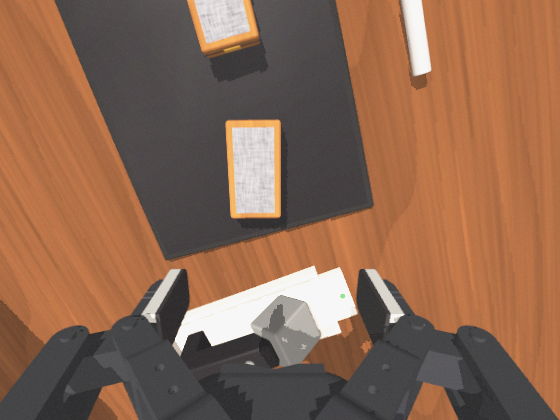

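```bash
cat >> h.py <<'E'
U=np.array([0,0,1.])
def geom(c,ang,L):
    """c xy m, ang deg of a (end A direction). tool x = a"""
    a=np.array([np.cos(np.radians(ang)),np.sin(np.radians(ang)),0])
    T=lambda lean:tool(ang-90,lean)
    return a,T,np.array([c[0],c[1],0.])
def stage1(c,ang,L,z=.033,e=.022):
    a,T,C=geom(c,ang,L);g=C+a*(L/2-e)+U*z;R=T(-30)
    return plan([(1,R,g-R[:,2]*.07+U*.02),(1,R,g,.03)])
E
python3 - <<'E'
from h import *
a,T,C=geom((.583,-.164),72.2,.104)
print(T(0))
stage1((.583,-.164),72.2,.104)
E
```

```text
[[ 0.3057  0.9521  0.    ]
 [ 0.9521 -0.3057  0.    ]
 [ 0.      0.     -1.    ]]
8 rows
[[1,[0.019,-0.004,0.021],[0,-6,-0.1]],[1,[0.021,-0.004,0.019],[-0.1,-6,-0.1]],[1,[0.023,-0.004,0.017],[0,-6,-0.2]],[1,[0.025,-0.003,0.014],[-0.1,-6,-0.1]],[1,[0.027,-0.004,0.012],[0,-6,-0.2]],[1,[0.003,0,0.029],[0,0,0]],[1,[0.003,0,0.029],[0,0,0]],[1,[0.004,0,0.029],[0,0,0.1]]]
```

Call:
jog_arm --steps '[[1,[0.019,-0.004,0.021],[0,-6,-0.1]],[1,[0.021,-0.004,0.019],[-0.1,-6,-0.1]],[1,[0.023,-0.004,0.017],[0,-6,-0.2]],[1,[0.025,-0.003,0.014],[-0.1,-6,-0.1]],[1,[0.027,-0.004,0.012],[0,-6,-0.2]],[1,[0,0,0],[0,0,0]]]'

```text
time: 2.47
position: [0.598, -0.098, 0.1041]
tcp_rot: [[0.254, 0.953, -0.165], [0.824, -0.302, -0.48], [-0.507, -0.014, -0.862]]
contact_force: [-0.8, -0.2, -2.9]
gripper_width: 0.0854
```

```bash
cat >> h.py <<'E'
from scipy.optimize import least_squares
def fk(q,P):
    d1,a1,a2,a3,d4,d6=P;q=np.radians(q)
    E=lambda ax,t:Rn.from_euler(ax,t).as_matrix()
    R=E('z',q[0]);p=np.array([0,0,d1])+R@[a1,0,0]
    R=R@E('y',q[1]);p=p+R@[0,0,a2]
    R=R@E('y',q[2]);p=p+R@[a3,0,d4]
    R=R@E('z',q[3])@E('y',q[4]);p=p+R@[0,0,d6]
    return R@E('z',q[5]+np.pi/2),p
def fit():
    D=[json.loads(l) for l in open('log.txt')]
    def f(P): return np.concatenate([fk(np.array(q),P)[1]-p for q,p,_ in D]+[(P-[.35,0,.4,0,.4,.25])*1e-3])
    s=least_squares(f,[.35,0,.4,0,.4,.25])
    return s.x,D,f
def ik(R,p,P,q0):
    lo=np.array([-169,-51,1.5,-76,0.5,-152]);hi=np.array([169,129,143,256,156,152])
    def f(q):
        r,x=fk(q,P);return np.r_[(x-p)*1000,Rn.from_matrix(r.T@R).as_rotvec(degrees=True)*3]
    s=least_squares(f,np.clip(q0,lo+.1,hi-.1),bounds=(lo,hi))
    return s.x,np.abs(s.fun).max()
E
python3 - <<'E'
from h import *
s=log();print(s['joint_pos'],s['position'],s['contact_force'])
P,D,f=fit();print(P,np.abs(f(P)).max())
for q,p,R in D: print(Rn.from_matrix(fk(np.array(q),P)[0].T@np.array(R)).magnitude()*57)
a,T,C=geom((.583,-.164),72.2,.104)
q=np.array(s['joint_pos'])
for l,z in ((-30,.033),(0,.2),(30,.2),(60,.095),(30,.25),(-30,.25),(-60,.25),(-60,.095),(0,.2),(30,.04)):
    q,e=ik(T(l),C+U*z,P,q);print(l,z,q.round(0),round(e,2))
E
```

```text
[  1.4563  25.4368  84.8034 -28.6565  82.4004  25.9172] [ 0.598  -0.098   0.1041] [-0.8155 -0.2205 -2.949 ]
[0.284  0.0424 0.366  0.1347 0.5166 0.2384] 0.048937520822646796
2.8295271603733984e-14
3.6455407878540263e-14
1.6468605638681744e-14
1.9867721108842962e-14
-30 0.033 [ -5.  30.  87. -31.  72.  25.] 0.0
0 0.2 [-16.  11.  87.   0.  82.   2.] 0.0
30 0.2 [-27.  14.  87.  30.  85. -13.] 0.0
60 0.095 [-35.  34.  85.  56.  88. -34.] 0.0
30 0.25 [-27.  11.  85.  30.  89. -11.] 0.0
-30 0.25 [ -5.  12.  83. -29.  92.  14.] 0.0
-60 0.25 [  3.  22.  82. -55. 100.  23.] 0.0
-60 0.095 [  3.  36.  83. -54.  92.  35.] 0.0
0 0.2 [-16.  11.  87.   0.  82.   2.] 0.0
30 0.04 [-27.  29.  89.  32.  71. -22.] 0.0
```

```bash
python3 - <<'E'
from h import *
a,T,C=geom((.583,-.164),72.2,.104)
g=C+a*.030+U*.033
plan([(1,T(-30),g,.03)])
E
```

```text
3 rows
[[1,[0.001,0.002,0.027],[-0.2,0.2,0.2]],[1,[0.001,0.002,0.027],[-0.2,0.1,0.2]],[1,[0.002,0.002,0.026],[-0.2,0.2,0.2]]]
```

Call:
jog_arm --steps '[[1,[0.001,0.002,0.027],[-0.2,0.2,0.2]],[1,[0.001,0.002,0.027],[-0.2,0.1,0.2]],[1,[0.002,0.002,0.026],[-0.2,0.2,0.2]],[-1,[0,0,0],[0,0,0]],[-1,[0,0,0],[0,0,0]],[-1,[0,0,0],[0,0,0]],[-1,[0,0,0],[0,0,0]],[-1,[0,0,0],[0,0,0]]]' --newtons 60

```text
time: 3.13
position: [0.5988, -0.1395, 0.0444]
tcp_rot: [[0.279, 0.95, -0.138], [0.825, -0.311, -0.472], [-0.491, 0.017, -0.871]]
contact_force: [-0.3, 0.3, -0.9]
gripper_width: 0.0546
```

Call:
jog_arm --steps '[[-1,[0,0,0],[0,0,0]],[-1,[0,0,0],[0,0,0]],[-1,[0,0,0],[0,0,0]],[-1,[0,0,0],[0,0,0]]]'

```text
time: 3.47
position: [0.5984, -0.1394, 0.0437]
tcp_rot: [[0.278, 0.951, -0.139], [0.825, -0.31, -0.472], [-0.492, 0.016, -0.87]]
contact_force: [0.6, 3.0, 6.3]
gripper_width: 0.0543
```

Call:
jog_arm --steps '[[1,[0,0,0],[0,0,0]],[1,[0,0,0],[0,0,0]],[1,[0,0,0],[0,0,0]],[1,[0,0,0],[0,0,0]]]'

```text
time: 3.8
position: [0.597, -0.1397, 0.042]
tcp_rot: [[0.277, 0.95, -0.142], [0.825, -0.311, -0.472], [-0.493, 0.013, -0.87]]
contact_force: [0.2, -0.5, -0.2]
gripper_width: 0.0852
```

```bash
python3 - <<'E'
from h import *
s=log();print(s['position'],s['gripper_width'],s['contact_force'])
p,d,c,o=look('wrist',['case_medium'])
cv2.imwrite('pics/w2.png',p)
a,T,C=geom((.583,-.164),72.2,.104)
g=C+a*.030+U*.033
plan([(1,T(-30),g,.03)])
E
```

```text
[ 0.597  -0.1397  0.042 ] 0.08520955349727982 [ 0.2371 -0.4724 -0.1921]
wrist case_medium 0.73 [275. 270.] 12782 z 0.0381 [ 586.5 -168.6  103.5   55.2   69.5]
1 rows
[[1,[0.007,-0.006,0.007],[0.5,-0.5,-0.7]]]
```

View pics/w2.png

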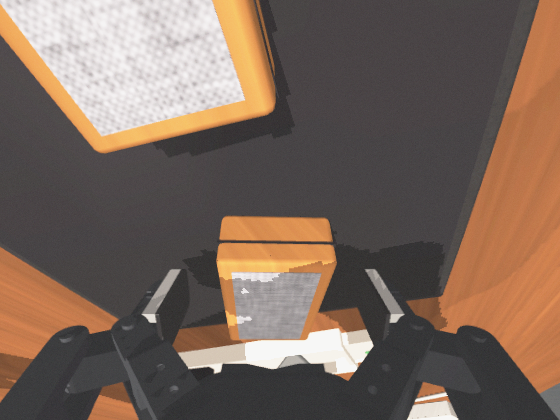

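```bash
python3 - <<'E'
from h import *
a,T,C=geom((.588,-.168),71.2,.104)
plan([(1,T(-30),C+a*.030+U*.032,.03)])
E
```

```text
1 rows
[[1,[0.005,0,0.009],[1,-0.5,0.2]]]
```

Call:
jog_arm --steps '[[1,[0.005,0,0.009],[1,-0.5,0.2]],[1,[0,0,0],[0,0,0]],[1,[0,0,0],[0,0,0]]]'

```text
time: 4.15
position: [0.5969, -0.1398, 0.0313]
tcp_rot: [[0.278, 0.947, -0.162], [0.82, -0.322, -0.473], [-0.5, -0.001, -0.866]]
contact_force: [-0.0, 0.1, 0.2]
gripper_width: 0.0857
```

Call:
jog_arm --steps '[[-1,[0,0,0],[0,0,0]],[-1,[0,0,0],[0,0,0]],[-1,[0,0,0],[0,0,0]],[-1,[0,0,0],[0,0,0]],[-1,[0,0,0],[0,0,0]],[-1,[0,0,0],[0,0,0]],[-1,[0,0,0],[0,0,0]]]'

```text
time: 4.73
position: [0.5982, -0.1397, 0.033]
tcp_rot: [[0.28, 0.947, -0.159], [0.82, -0.322, -0.474], [-0.5, 0.002, -0.866]]
contact_force: [0.4, 3.2, 6.8]
gripper_width: 0.0549
```

```bash
python3 - <<'E'
from h import *
a,T,C=geom((.588,-.168),71.2,.104)
s=arm.state();p=np.array(s['position'])
plan([(-1,T(-30),p+U*.06),(-1,T(60),C+U*.17),(-1,T(60),C+U*.105)],ang=6.2)
E
```

```text
19 rows
[[-1,[-0.015,0,-0.026],[0.1,0,0]],[-1,[-0.015,0,-0.026],[0,0,0]],[-1,[-0.004,0,-0.003],[0,6,0]],[-1,[-0.004,0,-0.004],[0,6,0]],[-1,[-0.003,0,-0.004],[0,6,0]],[-1,[-0.003,0,-0.005],[0,6,0]],[-1,[-0.003,0,-0.005],[0,6,0]],[-1,[-0.002,0,-0.005],[0,6,0]]]
[[-1,[-0.001,0,-0.005],[0,6,0]],[-1,[-0.001,0,-0.006],[0,6,0]],[-1,[0,0,-0.006],[0,6,0]],[-1,[0,0,-0.005],[0,6,0]],[-1,[0.001,0,-0.006],[0,6,0]],[-1,[0.001,0,-0.005],[0,6,0]],[-1,[0.002,0,-0.005],[0,6,0]],[-1,[0.002,0,-0.005],[0,6,0]]]
[[-1,[0.003,0,-0.005],[0,6,0]],[-1,[-0.028,0,0.016],[0,0,0]],[-1,[-0.028,0,0.017],[0,0,0]]]
```

Call:
jog_arm --steps '[[-1,[-0.015,0,-0.026],[0.1,0,0]],[-1,[-0.015,0,-0.026],[0,0,0]],[-1,[-0.004,0,-0.003],[0,6,0]],[-1,[-0.004,0,-0.004],[0,6,0]],[-1,[-0.003,0,-0.004],[0,6,0]],[-1,[-0.003,0,-0.005],[0,6,0]],[-1,[-0.003,0,-0.005],[0,6,0]],[-1,[-0.002,0,-0.005],[0,6,0]]]'

```text
time: 5.4
position: [0.5939, -0.1513, 0.1235]
tcp_rot: [[0.32, 0.947, 0.036], [0.941, -0.323, 0.103], [0.109, 0.001, -0.994]]
contact_force: [-1.2, -0.4, -2.4]
gripper_width: 0.0546
```

Call:
jog_arm --steps '[[-1,[-0.001,0,-0.005],[0,6,0]],[-1,[-0.001,0,-0.006],[0,6,0]],[-1,[0,0,-0.006],[0,6,0]],[-1,[0,0,-0.005],[0,6,0]],[-1,[0.001,0,-0.006],[0,6,0]],[-1,[0.001,0,-0.005],[0,6,0]],[-1,[0.002,0,-0.005],[0,6,0]],[-1,[0.002,0,-0.005],[0,6,0]]]'

```text
time: 6.07
position: [0.5882, -0.1674, 0.1639]
tcp_rot: [[0.189, 0.946, 0.263], [0.553, -0.324, 0.768], [0.812, 0.0, -0.584]]
contact_force: [0.1, 0.5, -1.6]
gripper_width: 0.0544
```

Call:
jog_arm --steps '[[-1,[0.003,0,-0.005],[0,6,0]],[-1,[0,0,0],[0,0,0]],[-1,[0,0,0],[0,0,0]],[-1,[0,0,0],[0,0,0]]]'

```text
time: 6.4
position: [0.5878, -0.1685, 0.1685]
tcp_rot: [[0.163, 0.946, 0.278], [0.475, -0.323, 0.819], [0.865, -0.001, -0.502]]
contact_force: [-0.8, 0.2, -1.7]
gripper_width: 0.055
```

```bash
python3 - <<'E'
from h import *
s=log();print(s['position'],s['gripper_width'],s['contact_force'])
print(s['tcp_rot'])
p,d=arm.read_camera('scene');cv2.imwrite('pics/s3.png',cv2.resize(p[80:300,150:450],(800,587)))
p,d=arm.read_camera('top');cv2.imwrite('pics/t3.png',cv2.resize(p[140:300,180:460],(800,457)))
a,T,C=geom((.588,-.168),71.2,.104)
plan([(-1,T(60),C+U*.105)])
E
```

```text
[ 0.5878 -0.1685  0.1685] 0.05503382138531521 [-0.813   0.2203 -1.7332]
[[ 0.1633  0.9465  0.2784]
 [ 0.4752 -0.3228  0.8185]
 [ 0.8646 -0.0013 -0.5025]]
2 rows
[[-1,[-0.028,0,0.016],[0,0.1,0]],[-1,[-0.028,0,0.017],[0,0.1,0.1]]]
```

View pics/s3.png

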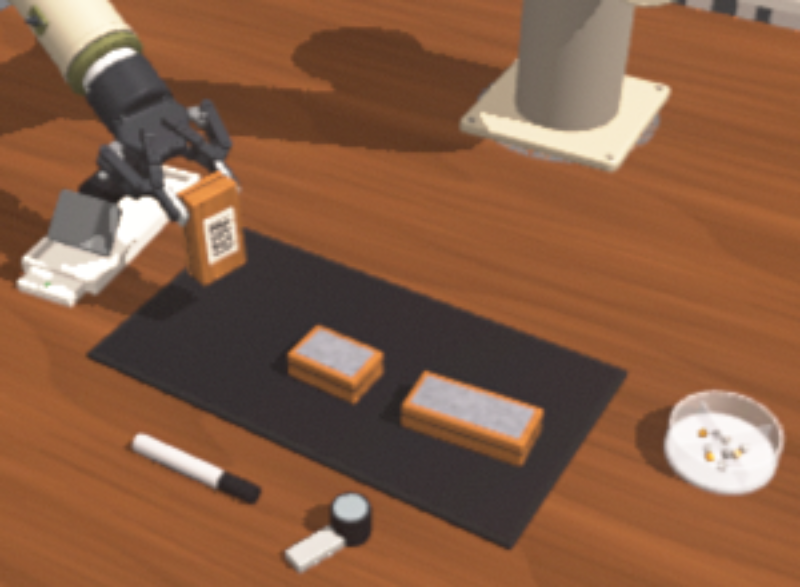

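The medium case is held upright at about (213,230) in the crop, its label facing the middle of the pad. I'll lower it until it stands.

Call:
jog_arm --steps '[[-1,[-0.028,0,0.016],[0,0.1,0]],[-1,[-0.028,0,0.017],[0,0.1,0.1]],[-1,[-0.005,0,0.003],[0,0,0]],[-1,[-0.003,0,0.002],[0,0,0]],[-1,[0,0,0],[0,0,0]],[-1,[0,0,0],[0,0,0]]]'

```text
time: 7.0
position: [0.5887, -0.1676, 0.096]
tcp_rot: [[0.161, 0.946, 0.28], [0.471, -0.323, 0.821], [0.867, -0.0, -0.498]]
contact_force: [-0.1, 0.1, -2.0]
gripper_width: 0.055
```

Call:
jog_arm --steps '[[-1,[-0.002,0,0.001],[0,0,0]],[-1,[-0.002,0,0.001],[0,0,0]],[-1,[0,0,0],[0,0,0]],[-1,[0,0,0],[0,0,0]]]'

```text
time: 7.33
position: [0.5889, -0.1683, 0.0948]
tcp_rot: [[0.157, 0.947, 0.28], [0.469, -0.322, 0.823], [0.869, 0.002, -0.495]]
contact_force: [-6.9, 0.9, 19.0]
gripper_width: 0.055
```

Call:
jog_arm --steps '[[-1,[0.001,0,-0.001],[0,0,0]],[-1,[0,0,0],[0,0,0]],[0.4,[0,0,0],[0,0,0]],[1,[0,0,0],[0,0,0]],[1,[0,0,0],[0,0,0]],[1,[0,0,0],[0,0,0]],[1,[0,0,0],[0,0,0]]]'

```text
time: 7.92
position: [0.5879, -0.1683, 0.0914]
tcp_rot: [[0.163, 0.946, 0.28], [0.47, -0.324, 0.821], [0.868, -0.002, -0.497]]
contact_force: [0.8, 1.3, -0.2]
gripper_width: 0.0856
```

```bash
python3 - <<'E'
from h import *
s=log();print(s['position'],s['gripper_width'],s['contact_force'])
P,D,f=fit();print(P,f(P).round(3))
a,T,C=geom((.588,-.168),71.2,.104)
R=T(60);p=np.array(s['position'])
q=np.array(s['joint_pos'])
a1=p-R[:,2]*.09
m=C+U*.24
pre=C+U*.095-T(-60)[:,2]*.11
plan([(1,R,a1),(1,T(0),m),(1,T(-60),pre+U*.03)],ang=6.5)
E
```

```text
[ 0.5879 -0.1683  0.0914] 0.08559085967054443 [ 0.7731  1.3205 -0.2222]
[ 0.3205 -0.0118  0.382   0.0591  0.5634  0.3626] [-0.049 -0.013  0.    -0.037 -0.035  0.    -0.019 -0.047 -0.     0.002
 -0.059 -0.002 -0.    -0.059 -0.003 -0.029 -0.025  0.003 -0.029 -0.025
  0.001 -0.    -0.    -0.     0.     0.     0.   ]
23 rows
[[1,[0,0,-0.03],[0,-0.1,-0.1]],[1,[0,0,-0.03],[0,0,0]],[1,[0,0,-0.03],[0,-0.1,-0.1]],[1,[0.013,0,0.002],[0,-6,0]],[1,[0.013,0,0],[0,-6,0]],[1,[0.013,0,-0.001],[0,-6,0]],[1,[0.013,0,-0.003],[0,-6,0]],[1,[0.012,0,-0.004],[0,-6,0]]]
[[1,[0.012,0,-0.005],[0,-6,0]],[1,[0.011,0,-0.006],[0,-6,0]],[1,[0.011,0,-0.007],[0,-6,0]],[1,[0.01,0,-0.009],[0,-6,0]],[1,[0.009,0,-0.009],[0,-6,0]],[1,[0.01,0,0.006],[0,-6,0]],[1,[0.01,0,0.005],[0,-6,0]],[1,[0.01,0,0.004],[0,-6,0]]]
[[1,[0.011,0,0.003],[0,-6,0]],[1,[0.011,0,0.002],[0,-6,0]],[1,[0.011,0,0],[0,-6,0]],[1,[0.011,0,-0.001],[0,-6,0]],[1,[0.011,0,-0.002],[0,-6,0]],[1,[0.011,0,-0.003],[0,-6,0]],[1,[0.011,0,-0.004],[0,-6,0]]]
```

Call:
jog_arm --steps '[[1,[0,0,-0.03],[0,-0.1,-0.1]],[1,[0,0,-0.03],[0,0,0]],[1,[0,0,-0.03],[0,-0.1,-0.1]],[1,[0.013,0,0.002],[0,-6,0]],[1,[0.013,0,0],[0,-6,0]],[1,[0.013,0,-0.001],[0,-6,0]],[1,[0.013,0,-0.003],[0,-6,0]],[1,[0.012,0,-0.004],[0,-6,0]]]'

```text
time: 8.58
position: [0.5754, -0.2059, 0.1898]
tcp_rot: [[0.28, 0.946, 0.163], [0.822, -0.323, 0.468], [0.496, 0.003, -0.868]]
contact_force: [1.4, 0.9, -0.8]
gripper_width: 0.0851
```

```bash
python3 - <<'E'
from h import *
p,d=arm.read_camera('scene');cv2.imwrite('pics/s4.png',cv2.resize(p[80:300,150:450],(800,587)))
p,d,c,o=look('top',['case_medium'])
m=o['case_medium'][0]['mask']
P=depthpts(c,m,d);T=P[P[:,2]>.105];print(len(T),T.mean(0),rect(T))
cv2.imwrite('pics/t4.png',cv2.resize(p[140:300,180:460],(800,457)))
E
```

```text
top case_medium 0.9 [346. 211.] 350 z 0.1125 [ 589.1 -157.5   55.6   29.6  -17.2]
265 [ 0.5888 -0.1569  0.112 ] [ 589.1417 -157.4891   55.5598   29.6984  -17.4214]
```

View pics/t4.png

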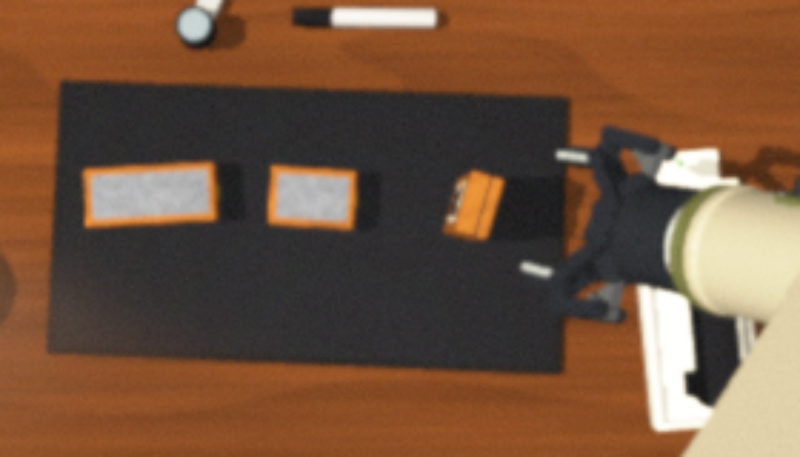

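```bash
cat >> h.py <<'E'
def stage2pre(S,ang,L,z=None):
    a,T,C=geom(S,ang,L);g=C+a*.011+U*(z or (L+.008-.020));R=T(-60)
    q=plan([(1,T(0),C+U*(L+.14)),(1,R,g-R[:,2]*.09+U*.03)],ang=6.5)
    return g,R
E
python3 - <<'E'
from h import *
stage2pre((.589,-.157),72.7,.104)
E
```

```text
15 rows
[[1,[0.014,-0.001,-0.004],[0.1,-6,-0.2]],[1,[0.013,0,-0.006],[0.1,-6,-0.2]],[1,[0.012,-0.001,-0.007],[0.2,-6,-0.3]],[1,[0.012,0,-0.008],[0.1,-6,-0.2]],[1,[0.011,-0.001,-0.009],[0.2,-5.9,-0.3]],[1,[0.009,0,0.008],[0,-6,0]],[1,[0.01,0,0.007],[0,-6,0]],[1,[0.01,0,0.006],[0,-6,0]]]
[[1,[0.011,0,0.004],[0,-6,0]],[1,[0.011,0,0.003],[0,-6,0]],[1,[0.011,0,0.002],[0,-6,0]],[1,[0.012,0,0.001],[0,-6,0]],[1,[0.012,0,0],[0,-6,0]],[1,[0.011,0,-0.001],[0,-6,0]],[1,[0.012,0,-0.003],[0,-6,0]]]
```

Call:
jog_arm --steps '[[1,[0.014,-0.001,-0.004],[0.1,-6,-0.2]],[1,[0.013,0,-0.006],[0.1,-6,-0.2]],[1,[0.012,-0.001,-0.007],[0.2,-6,-0.3]],[1,[0.012,0,-0.008],[0.1,-6,-0.2]],[1,[0.011,-0.001,-0.009],[0.2,-5.9,-0.3]],[1,[0.009,0,0.008],[0,-6,0]],[1,[0.01,0,0.007],[0,-6,0]],[1,[0.01,0,0.006],[0,-6,0]]]'

```text
time: 9.4
position: [0.5952, -0.1328, 0.2155]
tcp_rot: [[0.284, 0.954, -0.1], [0.907, -0.301, -0.294], [-0.311, -0.007, -0.95]]
contact_force: [-1.2, -0.2, -0.4]
gripper_width: 0.0852
```

Call:
jog_arm --steps '[[1,[0.011,0,0.004],[0,-6,0]],[1,[0.011,0,0.003],[0,-6,0]],[1,[0.011,0,0.002],[0,-6,0]],[1,[0.012,0,0.001],[0,-6,0]],[1,[0.012,0,0],[0,-6,0]],[1,[0.011,0,-0.001],[0,-6,0]],[1,[0.012,0,-0.003],[0,-6,0]]]'

```text
time: 9.98
position: [0.6128, -0.0734, 0.1613]
tcp_rot: [[0.141, 0.953, -0.267], [0.476, -0.302, -0.826], [-0.868, -0.011, -0.496]]
contact_force: [0.7, -0.7, 0.5]
gripper_width: 0.0855
```

```bash
cat >> h.py <<'E'
def top():
    p,d,c,o=look('top',['case_large','case_medium','case_small']);return p,d,c,o
E
python3 - <<'E'
from h import *
s=log();print(s['position'],s['joint_pos'],s['contact_force'])
look('wrist',['case_medium'])
p,d=arm.read_camera('wrist');cv2.imwrite('pics/w5.png',p)
a,T,C=geom((.589,-.157),72.7,.104)
g=C+a*.011+U*.092;R=T(-60)
plan([(1,R,g-R[:,2]*.09),(1,R,g,.03),(1,1),(-1,7)])
E
```

```text
[ 0.6128 -0.0734  0.1613] [ 12.762   41.2954  70.4696 -50.051  103.1422  34.2033] [ 0.6519 -0.6862  0.4878]
wrist case_medium 0.59 [282. 158.] 8776 z 0.0781 [ 580.  -259.4  248.3   54.3   85.5]
13 rows
[[1,[0.017,0.005,0.007],[-0.7,0.2,1]],[1,[0,0,0.023],[0,0,0]],[1,[0,0,0.022],[0,0,0]],[1,[0,0,0.023],[0,0,0]],[1,[0,0,0.022],[0,0,0]],[1,[0,0,0],[0,0,0]],[-1,[0,0,0],[0,0,0]],[-1,[0,0,0],[0,0,0]]]
[[-1,[0,0,0],[0,0,0]],[-1,[0,0,0],[0,0,0]],[-1,[0,0,0],[0,0,0]],[-1,[0,0,0],[0,0,0]],[-1,[0,0,0],[0,0,0]]]
```

View pics/w5.png

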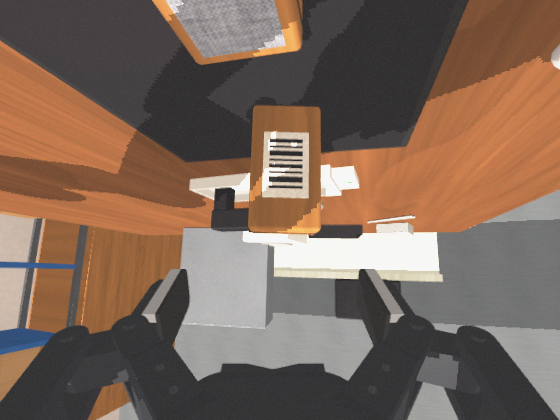

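Call:
jog_arm --steps '[[1,[0.017,0.005,0.007],[-0.7,0.2,1]],[1,[0,0,0.023],[0,0,0]],[1,[0,0,0.022],[0,0,0]],[1,[0,0,0.023],[0,0,0]],[1,[0,0,0.022],[0,0,0]],[1,[0,0,0],[0,0,0]],[1,[0,0,0],[0,0,0]]]'

```text
time: 10.72
position: [0.596, -0.1488, 0.1013]
tcp_rot: [[0.166, 0.953, -0.254], [0.479, -0.303, -0.824], [-0.862, 0.015, -0.507]]
contact_force: [-0.1, -0.1, 1.1]
gripper_width: 0.0853
```

```bash
python3 - <<'E'
from h import *
s=log();print(s['position'],s['contact_force'])
a,T,C=geom((.589,-.157),72.7,.104)
g=C+a*.011+U*.092;R=T(-60)
print(g)
plan([(1,R,g,.03)])
E
```

```text
[ 0.596  -0.1488  0.1013] [-0.0545 -0.0828  1.1071]
[ 0.5923 -0.1465  0.092 ]
1 rows
[[1,[0.008,-0.004,0.004],[0.2,-0.4,-0.9]]]
```

Call:
jog_arm --steps '[[1,[0.008,-0.003,0.002],[0.2,-0.4,-0.9]],[1,[0,0,0],[0,0,0]],[-1,[0,0,0],[0,0,0]],[-1,[0,0,0],[0,0,0]],[-1,[0,0,0],[0,0,0]],[-1,[0,0,0],[0,0,0]],[-1,[0,0,0],[0,0,0]],[-1,[0,0,0],[0,0,0]]]'

```text
time: 11.38
position: [0.5952, -0.1429, 0.0928]
tcp_rot: [[0.147, 0.956, -0.254], [0.476, -0.293, -0.829], [-0.867, 0.001, -0.499]]
contact_force: [-0.2, 2.7, 4.2]
gripper_width: 0.0542
```

```bash
python3 - <<'E'
from h import *
s=log();print(s['position'],s['contact_force'],s['gripper_width'])
a,T,C=geom((.589,-.167),72.2,.104)
p=np.array(s['position'])
plan([(-1,T(-60),p+U*.05,.025),(-1,T(30),C-a*.032+U*.13),(-1,T(30),C-a*.032+U*.055),(-1,2)],ang=6.2)
E
```

```text
[ 0.5952 -0.1429  0.0928] [-0.2029  2.6879  4.1756] 0.054176420131139935
21 rows
[[-1,[-0.022,0,-0.012],[0.3,0,0.2]],[-1,[-0.021,0,-0.013],[0.4,0.1,0.1]],[-1,[-0.001,0,0.004],[0,6,0]],[-1,[-0.002,0,0.004],[0,6,0]],[-1,[-0.002,0,0.003],[0,6,0]],[-1,[-0.002,0,0.003],[0,6,0]],[-1,[-0.003,0,0.003],[0,6,0]],[-1,[-0.003,0,0.003],[0,6,0]]]
[[-1,[-0.003,0,0.002],[0,6,0]],[-1,[-0.003,0,0.002],[0,6,0]],[-1,[-0.004,0,0.002],[0,6,0]],[-1,[-0.004,0,0.001],[0,6,0]],[-1,[-0.004,0,0.001],[0,6,0]],[-1,[-0.004,0,0],[0,6,0]],[-1,[-0.003,0.001,0],[0,6,0]],[-1,[-0.004,0,0],[0,6,0]]]
[[-1,[-0.003,0.001,0],[0,6,0]],[-1,[-0.019,0,0.032],[0,0,0]],[-1,[-0.019,0,0.032],[0,0,0]],[-1,[0,0,0],[0,0,0]],[-1,[0,0,0],[0,0,0]]]
```

Call:
jog_arm --steps '[[-1,[-0.022,0,-0.012],[0.3,0,0.2]],[-1,[-0.021,0,-0.013],[0.4,0.1,0.1]],[-1,[-0.001,0,0.004],[0,6,0]],[-1,[-0.002,0,0.004],[0,6,0]],[-1,[-0.002,0,0.003],[0,6,0]],[-1,[-0.002,0,0.003],[0,6,0]],[-1,[-0.003,0,0.003],[0,6,0]],[-1,[-0.003,0,0.003],[0,6,0]]]'

```text
time: 12.05
position: [0.588, -0.1652, 0.1375]
tcp_rot: [[0.28, 0.952, -0.122], [0.872, -0.306, -0.383], [-0.402, 0.0, -0.916]]
contact_force: [-0.1, -0.8, -3.1]
gripper_width: 0.0546
```

Call:
jog_arm --steps '[[-1,[-0.003,0,0.002],[0,6,0]],[-1,[-0.003,0,0.002],[0,6,0]],[-1,[-0.004,0,0.002],[0,6,0]],[-1,[-0.004,0,0.001],[0,6,0]],[-1,[-0.004,0,0.001],[0,6,0]],[-1,[-0.004,0,0],[0,6,0]],[-1,[-0.003,0.001,0],[0,6,0]],[-1,[-0.004,0,0],[0,6,0]]]'

```text
time: 12.72
position: [0.5797, -0.1954, 0.1313]
tcp_rot: [[0.279, 0.952, 0.127], [0.868, -0.307, 0.391], [0.411, 0.001, -0.912]]
contact_force: [-0.4, 0.0, -1.8]
gripper_width: 0.0543
```

Call:
jog_arm --steps '[[-1,[-0.003,0.001,0],[0,6,0]],[-1,[-0.019,0,0.032],[0,0,0]],[-1,[-0.019,0,0.032],[0,0,0]],[-1,[0,0,0],[0,0,0]],[-1,[0,0,0],[0,0,0]]]'

```text
time: 13.13
position: [0.5766, -0.1968, 0.0518]
tcp_rot: [[0.269, 0.952, 0.147], [0.822, -0.307, 0.48], [0.502, -0.009, -0.865]]
contact_force: [-0.3, 0.5, -1.2]
gripper_width: 0.0547
```

```bash
python3 - <<'E'
from h import *
s=log();print(s['position'],s['contact_force'],s['gripper_width'])
p,d=arm.read_camera('scene');cv2.imwrite('pics/s6.png',cv2.resize(p[80:300,150:450],(800,587)))
E
```

```text
[ 0.5766 -0.1968  0.0518] [-0.282   0.5022 -1.1691] 0.05466038573155548
```

View pics/s6.png

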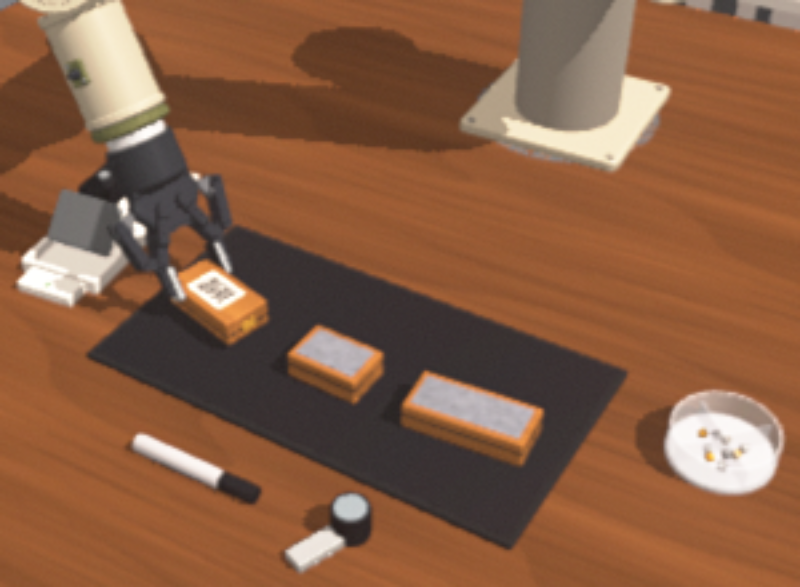

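Call:
jog_arm --steps '[[-1,[-0.004,0,0.007],[0,0,0]],[-1,[-0.001,0,0.002],[0,0,0]],[-1,[-0.001,0,0.002],[0,0,0]],[-1,[0,0,0],[0,0,0]],[-1,[0,0,0],[0,0,0]]]'

```text
time: 13.6
position: [0.5795, -0.1981, 0.043]
tcp_rot: [[0.265, 0.952, 0.152], [0.825, -0.306, 0.476], [0.5, -0.001, -0.866]]
contact_force: [0.2, -0.2, -1.1]
gripper_width: 0.0543
```

Call:
jog_arm --steps '[[-1,[-0.001,0,0.002],[0,0,0]],[-1,[-0.001,0,0.002],[0,0,0]],[-1,[0,0,0],[0,0,0]],[-1,[0,0,0],[0,0,0]]]'

```text
time: 13.93
position: [0.5797, -0.1983, 0.0406]
tcp_rot: [[0.264, 0.952, 0.153], [0.824, -0.306, 0.477], [0.501, 0.0, -0.866]]
contact_force: [-9.1, 0.4, 17.8]
gripper_width: 0.0544
```

```bash
python3 - <<'E'
from h import *
s=arm.state();R=np.array(s['tcp_rot']);p=np.array(s['position'])
p1=p-R[:,2]*.08+U*.02
plan([(-1,R,p+U*.001),(1,4),(1,R,p1),(1,tool(-4.2,0),np.array([.605,-.04,.2])),(1,2)],ang=6.5)
E
```

```text
16 rows
[[-1,[0.001,0,-0.001],[0,0,0]],[1,[0,0,0],[0,0,0]],[1,[0,0,0],[0,0,0]],[1,[0,0,0],[0,0,0]],[1,[0,0,0],[0,0,0]],[1,[0.003,0,-0.032],[0,0,0]],[1,[0.003,0,-0.032],[0,0,0]],[1,[0.003,0,-0.032],[0,0,0]]]
[[1,[0.034,-0.004,0.006],[0.6,-5,-2.2]],[1,[0.035,-0.003,0.003],[0.6,-5,-2.2]],[1,[0.035,-0.001,0.001],[0.6,-5,-2.2]],[1,[0.036,0,-0.003],[0.6,-5,-2.2]],[1,[0.035,0.001,-0.006],[0.6,-5,-2.2]],[1,[0.034,0.003,-0.008],[0.5,-4.9,-2.3]],[1,[0,0,0],[0,0,0]],[1,[0,0,0],[0,0,0]]]
```

Call:
jog_arm --steps '[[-1,[0.001,0,-0.001],[0,0,0]],[1,[0,0,0],[0,0,0]],[1,[0,0,0],[0,0,0]],[1,[0,0,0],[0,0,0]],[1,[0,0,0],[0,0,0]],[1,[0.003,0,-0.032],[0,0,0]],[1,[0.003,0,-0.032],[0,0,0]],[1,[0.003,0,-0.032],[0,0,0]]]'

```text
time: 14.6
position: [0.5663, -0.2353, 0.1268]
tcp_rot: [[0.267, 0.952, 0.15], [0.823, -0.306, 0.478], [0.501, -0.004, -0.865]]
contact_force: [1.2, -0.7, 0.2]
gripper_width: 0.0855
```

Call:
jog_arm --steps '[[1,[0.034,-0.004,0.006],[0.6,-5,-2.2]],[1,[0.035,-0.003,0.003],[0.6,-5,-2.2]],[1,[0.035,-0.001,0.001],[0.6,-5,-2.2]],[1,[0.036,0,-0.003],[0.6,-5,-2.2]],[1,[0.035,0.001,-0.006],[0.6,-5,-2.2]],[1,[0.034,0.003,-0.008],[0.5,-4.9,-2.3]],[1,[0,0,0],[0,0,0]],[1,[0,0,0],[0,0,0]]]'

```text
time: 15.27
position: [0.6058, -0.0345, 0.1978]
tcp_rot: [[0.065, 0.998, 0.001], [0.998, -0.065, -0.0], [0.0, 0.001, -1.0]]
contact_force: [-0.5, 0.1, -1.5]
gripper_width: 0.0854
```

```bash
python3 - <<'E'
from h import *
s=log();print(s['position'],s['contact_force'],s['gripper_width'])
p,d,c,o=look('wrist',['case_small','case_medium','case_large'])
cv2.imwrite('pics/w7.png',p)
p,d,c,o=top()
cv2.imwrite('pics/t7.png',cv2.resize(p[140:300,180:460],(800,457)))
E
```

```text
[ 0.6058 -0.0345  0.1978] [-0.5119  0.1403 -1.5235] 0.08535987780152113
wrist case_small 0.78 [267. 172.] 4785 z 0.0371 [600.7 -12.1  81.4  56.1  85.6]
wrist case_small 0.23 [228. 148.] 69829 z 0.0073 [573.  -52.2 408.2 270.2  87.1]
wrist case_medium 0.65 [268. 299.] 4248 z 0.0371 [ 587.8 -168.5  104.4   56.3   72.1]
wrist case_large 0.75 [263.  36.] 5028 z 0.0372 [607.3 108.7  59.4  56.6 -88.2]
top case_large 0.89 [230. 206.] 923 z 0.0398 [605.9 145.5 124.8  55.9 -87.5]
top case_medium 0.75 [361. 214.] 202 z 0.0393 [ 578.  -199.5   54.7   32.2  -19. ]
top case_medium 0.65 [253. 142.] 281 z 0.0342 [769.  101.6  34.1  33.4  43.1]
```

View pics/w7.png

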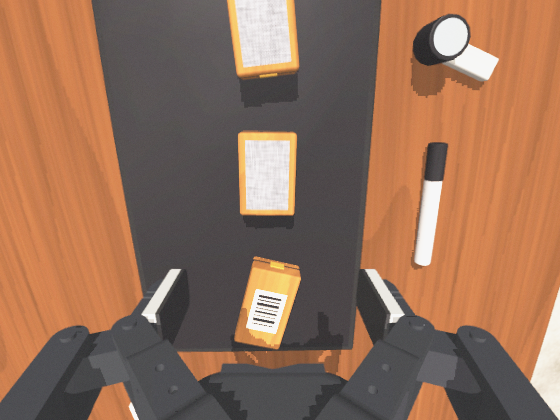

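View pics/t7.png

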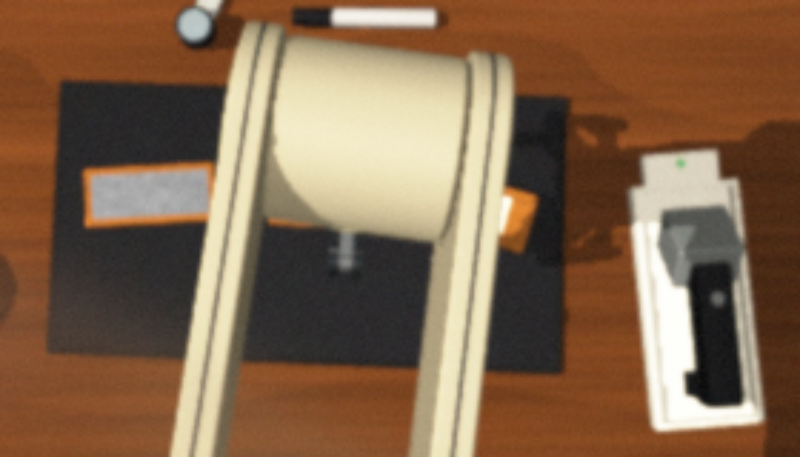

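The medium case now lies label up at (268,300) in the wrist picture; the small one is at (267,172) and is next.

```bash
python3 - <<'E'
from h import *
a,T,C=geom((.602,-.012),85.7,.082)
g=C+a*.021+U*.035;R=T(-30)
plan([(1,R,g-R[:,2]*.07+U*.015),(1,R,g,.03),(1,2)])
E
```

```text
10 rows
[[1,[0.017,-0.001,0.017],[0,-6,0]],[1,[0.019,-0.001,0.015],[0,-6,0]],[1,[0.02,-0.001,0.013],[-0.1,-6,0]],[1,[0.021,-0.001,0.011],[0,-6,0]],[1,[0.023,-0.001,0.009],[-0.1,-6,-0.1]],[1,[0.003,0,0.028],[0,0,0]],[1,[0.002,0,0.028],[0,0,0]],[1,[0.003,0,0.027],[0,0,0]]]
[[1,[0,0,0],[0,0,0]],[1,[0,0,0],[0,0,0]]]
```

Call:
jog_arm --steps '[[1,[0.017,-0.001,0.017],[0,-6,0]],[1,[0.019,-0.001,0.015],[0,-6,0]],[1,[0.02,-0.001,0.013],[-0.1,-6,0]],[1,[0.021,-0.001,0.011],[0,-6,0]],[1,[0.023,-0.001,0.009],[-0.1,-6,-0.1]],[1,[0.003,0,0.028],[0,0,0]],[1,[0.002,0,0.028],[0,0,0]]]'

```text
time: 16.25
position: [0.6042, 0.025, 0.058]
tcp_rot: [[0.057, 0.998, -0.033], [0.864, -0.066, -0.499], [-0.501, 0.0, -0.866]]
contact_force: [0.5, -0.3, -0.5]
gripper_width: 0.0851
```

Call:
jog_arm --steps '[[1,[0.003,0,0.027],[0,0,0]],[1,[0,0,0],[0,0,0]],[1,[0,0,0],[0,0,0]]]'

```text
time: 16.5
position: [0.6019, 0.0098, 0.0339]
tcp_rot: [[0.062, 0.997, -0.039], [0.863, -0.073, -0.499], [-0.501, -0.003, -0.865]]
contact_force: [0.2, -0.7, 0.3]
gripper_width: 0.0853
```

```bash
python3 - <<'E'
from h import *
s=log();print(s['position'],s['contact_force'],s['gripper_width'])
a,T,C=geom((.602,-.012),85.7,.082)
g=C+a*.021+U*.035;R=T(-30)
plan([(1,R,g,.03)])
E
```

```text
[0.6019 0.0098 0.0339] [ 0.2187 -0.6561  0.3074] 0.08526870544579015
1 rows
[[1,[-0.001,0.002,-0.001],[-0.1,0.1,0.2]]]
```

Spot on. I'll close the jaws and lift.

Call:
jog_arm --steps '[[-1,[-0.001,0.001,-0.001],[0,0,0]],[-1,[0,0,0],[0,0,0]],[-1,[0,0,0],[0,0,0]],[-1,[0,0,0],[0,0,0]],[-1,[0,0,0],[0,0,0]],[-1,[0,0,0],[0,0,0]],[-1,[0,0,0],[0,0,0]]]' --newtons 60

```text
time: 17.08
position: [0.6068, 0.0115, 0.0399]
tcp_rot: [[0.064, 0.997, -0.03], [0.864, -0.07, -0.498], [-0.499, 0.006, -0.866]]
contact_force: [0.8, 1.2, 7.5]
gripper_width: 0.0547
```

```bash
python3 - <<'E'
from h import *
s=log();print(s['position'],s['contact_force'],s['gripper_width'])
a,T,C=geom((.602,-.012),85.7,.082)
p=np.array(s['position'])
plan([(-1,T(-30),p+U*.06),(-1,T(60),C+U*.15),(-1,T(60),C+U*.085),(-1,2)],ang=6.2)
E
```

```text
[0.6068 0.0115 0.0399] [0.8271 1.2339 7.5184] 0.05466395501943487
21 rows
[[-1,[-0.015,0,-0.026],[0.2,0,0]],[-1,[-0.015,0,-0.026],[0.2,0,0]],[-1,[-0.003,0,-0.002],[0,6,0]],[-1,[-0.003,0,-0.002],[0,6,0]],[-1,[-0.003,0,-0.003],[0,6,0]],[-1,[-0.002,0,-0.003],[0,6,0]],[-1,[-0.002,0,-0.003],[0,6,0]],[-1,[-0.002,0,-0.003],[0,6,0]]]
[[-1,[-0.001,0,-0.004],[0,6,0]],[-1,[-0.001,0,-0.004],[0,6,0]],[-1,[0,0,-0.004],[0,6,0]],[-1,[0,0,-0.003],[0,6,0]],[-1,[0,-0.001,-0.004],[0,6,0]],[-1,[0.001,0,-0.003],[0,6,0]],[-1,[0.001,-0.001,-0.003],[0,6,0]],[-1,[0.001,0,-0.004],[0,6,0]]]
[[-1,[0.002,-0.001,-0.003],[0,6,0.1]],[-1,[-0.028,0,0.016],[0,0,0]],[-1,[-0.028,0,0.017],[0,0,-0.1]],[-1,[0,0,0],[0,0,0]],[-1,[0,0,0],[0,0,0]]]
```

Call:
jog_arm --steps '[[-1,[-0.015,0,-0.026],[0.2,0,0]],[-1,[-0.015,0,-0.026],[0.2,0,0]],[-1,[-0.003,0,-0.002],[0,6,0]],[-1,[-0.003,0,-0.002],[0,6,0]],[-1,[-0.003,0,-0.003],[0,6,0]],[-1,[-0.002,0,-0.003],[0,6,0]],[-1,[-0.002,0,-0.003],[0,6,0]],[-1,[-0.002,0,-0.003],[0,6,0]]]'

```text
time: 17.75
position: [0.6053, 0.0006, 0.1193]
tcp_rot: [[0.073, 0.997, 0.009], [0.991, -0.073, 0.109], [0.109, 0.001, -0.994]]
contact_force: [-1.1, 0.7, -1.7]
gripper_width: 0.0544
```

Call:
jog_arm --steps '[[-1,[-0.001,0,-0.004],[0,6,0]],[-1,[-0.001,0,-0.004],[0,6,0]],[-1,[0,0,-0.004],[0,6,0]],[-1,[0,0,-0.003],[0,6,0]],[-1,[0,-0.001,-0.004],[0,6,0]],[-1,[0.001,0,-0.003],[0,6,0]],[-1,[0.001,-0.001,-0.003],[0,6,0]],[-1,[0.001,0,-0.004],[0,6,0]]]'

```text
time: 18.42
position: [0.6019, -0.0127, 0.1452]
tcp_rot: [[0.044, 0.997, 0.06], [0.584, -0.075, 0.809], [0.811, -0.001, -0.585]]
contact_force: [-0.1, 1.2, -2.8]
gripper_width: 0.0543
```

Call:
jog_arm --steps '[[-1,[0.002,-0.001,-0.003],[0,6,0.1]],[-1,[-0.028,0,0.016],[0,0,0]],[-1,[-0.028,0,0.017],[0,0,-0.1]],[-1,[0,0,0],[0,0,0]],[-1,[0,0,0],[0,0,0]]]'

```text
time: 18.83
position: [0.5987, -0.0116, 0.0808]
tcp_rot: [[0.044, 0.997, 0.06], [0.497, -0.074, 0.865], [0.867, -0.008, -0.499]]
contact_force: [-0.2, 1.0, -1.1]
gripper_width: 0.0547
```

```bash
python3 - <<'E'
from h import *
s=log();print(s['position'],s['contact_force'],s['gripper_width'])
p,d=arm.read_camera('scene');cv2.imwrite('pics/s8.png',cv2.resize(p[80:300,150:450],(800,587)))
E
```

```text
[ 0.5987 -0.0116  0.0808] [-0.2107  0.992  -1.0671] 0.054698905237445486
```

View pics/s8.png

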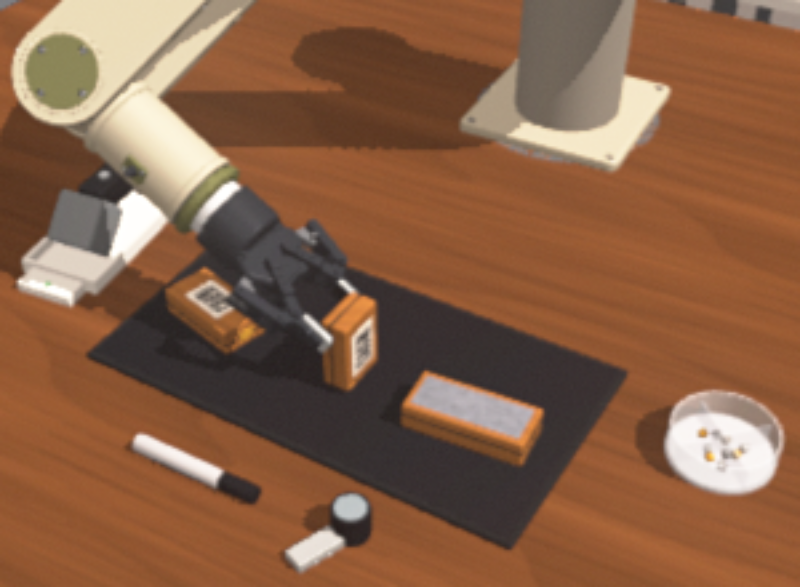

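Call:
jog_arm --steps '[[-1,[-0.004,0,0.002],[0,0,0]],[-1,[0,0,0],[0,0,0]],[-1,[-0.002,0,0.001],[0,0,0]],[-1,[0,0,0],[0,0,0]],[-1,[0,0,0],[0,0,0]]]'

```text
time: 19.3
position: [0.5999, -0.0126, 0.0758]
tcp_rot: [[0.04, 0.997, 0.062], [0.499, -0.074, 0.863], [0.866, -0.004, -0.501]]
contact_force: [0.5, -0.2, -2.6]
gripper_width: 0.0545
```

Call:
jog_arm --steps '[[-1,[-0.002,0,0.001],[0,0,0]],[-1,[0,0,0],[0,0,0]],[-1,[0,0,0],[0,0,0]]]'

```text
time: 19.55
position: [0.5996, -0.0127, 0.0727]
tcp_rot: [[0.041, 0.997, 0.062], [0.498, -0.074, 0.864], [0.866, -0.005, -0.5]]
contact_force: [0.2, -0.2, -1.2]
gripper_width: 0.0545
```

Call:
jog_arm --steps '[[-1,[-0.001,0,0.001],[0,0,0]],[-1,[0,0,0],[0,0,0]],[-1,[0,0,0],[0,0,0]]]'

```text
time: 19.8
position: [0.5997, -0.0126, 0.0726]
tcp_rot: [[0.04, 0.997, 0.062], [0.497, -0.074, 0.864], [0.867, -0.004, -0.499]]
contact_force: [-2.9, -3.1, 4.8]
gripper_width: 0.0544
```

```bash
python3 - <<'E'
from h import *
s=log();p=np.array(s['position'])
a,T,C=geom((.602,-.012),85.7,.082)
R=T(60);p1=p-R[:,2]*.09
plan([(0.4,1),(1,3),(1,R,p1,.03),(1,T(30),C-a*.04+U*.19)],ang=6.5)
E
```

```text
12 rows
[[0.4,[0,0,0],[0,0,0]],[1,[0,0,0],[0,0,0]],[1,[0,0,0],[0,0,0]],[1,[0,0,0],[0,0,0]],[1,[0,0,-0.03],[-0.1,0,-0.1]],[1,[0,0,-0.03],[0,0,0]],[1,[0,0,-0.03],[-0.1,-0.1,-0.1]],[1,[0.016,0,-0.001],[0,-6,0]]]
[[1,[0.016,0.001,-0.002],[0,-6,0]],[1,[0.016,0,-0.004],[0,-6,0]],[1,[0.016,0.001,-0.006],[0,-6,0]],[1,[0.015,0,-0.007],[0,-6,0]]]
```

Call:
jog_arm --steps '[[0.4,[0,0,0],[0,0,0]],[1,[0,0,0],[0,0,0]],[1,[0,0,0],[0,0,0]],[1,[0,0,0],[0,0,0]],[1,[0,0,-0.03],[-0.1,0,-0.1]],[1,[0,0,-0.03],[0,0,0]],[1,[0,0,-0.03],[-0.1,-0.1,-0.1]],[1,[0.016,0,-0.001],[0,-6,0]]]'

```text
time: 20.47
position: [0.5915, -0.0877, 0.1241]
tcp_rot: [[0.057, 0.997, 0.061], [0.582, -0.083, 0.809], [0.811, -0.011, -0.585]]
contact_force: [0.5, 1.0, -2.9]
gripper_width: 0.0852
```

Call:
jog_arm --steps '[[1,[0.016,0.001,-0.002],[0,-6,0]],[1,[0.016,0,-0.004],[0,-6,0]],[1,[0.016,0.001,-0.006],[0,-6,0]],[1,[0.015,0,-0.007],[0,-6,0]],[1,[0,0,0],[0,0,0]],[1,[0,0,0],[0,0,0]]]'

```text
time: 20.97
position: [0.6001, -0.0503, 0.1921]
tcp_rot: [[0.06, 0.997, 0.041], [0.866, -0.072, 0.495], [0.497, 0.005, -0.868]]
contact_force: [-1.0, -0.6, -0.8]
gripper_width: 0.0854
```

```bash
python3 - <<'E'
from h import *
s=log();print(s['position'],s['contact_force'],s['gripper_width'])
p,d,c,o=look('top',['case_small','case_medium','case_large'])
cv2.imwrite('pics/t9.png',cv2.resize(p[140:300,180:460],(800,457)))
p,d,c,o=look('wrist',['case_small'])
cv2.imwrite('pics/w9.png',p)
E
```

```text
[ 0.6001 -0.0503  0.1921] [-1.0188 -0.5915 -0.7962] 0.08535255152068617
top case_small 0.77 [281. 210.] 249 z 0.0912 [598.8   3.3  54.5  28.5  -0.8]
top case_large 0.95 [231. 207.] 1033 z 0.0395 [605.9 144.7 126.1  56.2 -87.5]
```

View pics/t9.png

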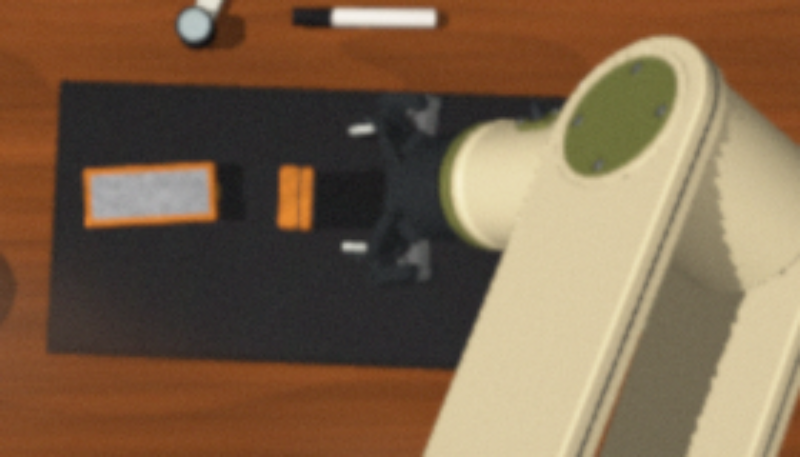

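View pics/w9.png

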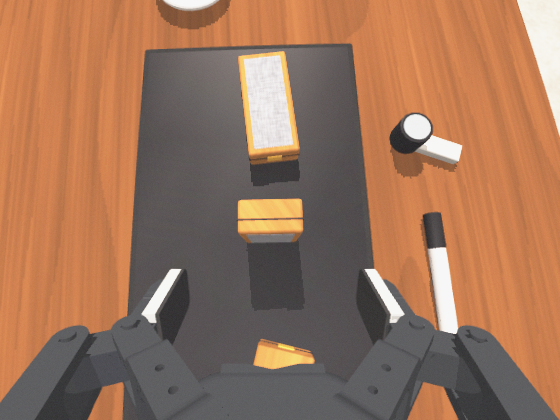

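```bash
python3 - <<'E'
from h import *
S=(.600,.003);a,T,C=geom(S,86,.082)
g=C+a*.011+U*.071;R=T(-60)
plan([(1,T(0),C+U*.21),(1,R,g-R[:,2]*.08+U*.03),(1,2),(1,R,g-R[:,2]*.07),(1,R,g,.03),(1,2)],ang=6.5)
E
```

```text
23 rows
[[1,[0.012,0,0.002],[0,-6,-0.1]],[1,[0.012,-0.001,0],[0,-6,-0.1]],[1,[0.012,0,-0.001],[0,-6,-0.1]],[1,[0.012,-0.001,-0.002],[0,-6,-0.1]],[1,[0.011,0,-0.004],[-0.1,-6,-0.1]],[1,[0.008,0,0.007],[0,-6,0]],[1,[0.009,0,0.006],[0,-6,0]],[1,[0.009,0,0.005],[0,-6,0]]]
[[1,[0.01,0,0.004],[0,-6,0]],[1,[0.01,0,0.003],[0,-6,0]],[1,[0.01,0,0.002],[0,-6,0]],[1,[0.011,0,0.001],[0,-6,0]],[1,[0.011,0,0],[0,-6,0]],[1,[0.01,0,-0.001],[0,-6,0]],[1,[0.011,0,-0.003],[0.1,-6,0]],[1,[0,0,0],[0,0,0]]]
[[1,[0,0,0],[0,0,0]],[1,[0.026,0,0.025],[0,0,0]],[1,[0,0,0.023],[0,0,0]],[1,[0,0,0.024],[0,0,0]],[1,[0,0,0.023],[0,0,0]],[1,[0,0,0],[0,0,0]],[1,[0,0,0],[0,0,0]]]
```

Call:
jog_arm --steps '[[1,[0.012,0,0.002],[0,-6,-0.1]],[1,[0.012,-0.001,0],[0,-6,-0.1]],[1,[0.012,0,-0.001],[0,-6,-0.1]],[1,[0.012,-0.001,-0.002],[0,-6,-0.1]],[1,[0.011,0,-0.004],[-0.1,-6,-0.1]],[1,[0.008,0,0.007],[0,-6,0]],[1,[0.009,0,0.006],[0,-6,0]],[1,[0.009,0,0.005],[0,-6,0]]]'

```text
time: 21.93
position: [0.6031, 0.0276, 0.1919]
tcp_rot: [[0.067, 0.998, -0.016], [0.947, -0.068, -0.315], [-0.315, 0.006, -0.949]]
contact_force: [-0.8, -0.8, -0.5]
gripper_width: 0.0856
```

Call:
jog_arm --steps '[[1,[0.01,0,0.004],[0,-6,0]],[1,[0.01,0,0.003],[0,-6,0]],[1,[0.01,0,0.002],[0,-6,0]],[1,[0.011,0,0.001],[0,-6,0]],[1,[0.011,0,0],[0,-6,0]],[1,[0.01,0,-0.001],[0,-6,0]],[1,[0.011,0,-0.003],[0.1,-6,0]],[1,[0,0,0],[0,0,0]]]'

```text
time: 22.6
position: [0.6019, 0.0844, 0.1313]
tcp_rot: [[0.02, 0.998, -0.065], [0.487, -0.067, -0.871], [-0.873, -0.014, -0.487]]
contact_force: [-1.2, -0.2, -3.7]
gripper_width: 0.0853
```

Call:
jog_arm --steps '[[1,[0,0,0],[0,0,0]],[1,[0.026,0,0.025],[0,0,0]],[1,[0,0,0.023],[0,0,0]],[1,[0,0,0],[0,0,0]],[1,[0,0,0],[0,0,0]]]'

```text
time: 23.02
position: [0.6052, 0.0534, 0.0978]
tcp_rot: [[0.04, 0.997, -0.06], [0.499, -0.072, -0.864], [-0.866, 0.005, -0.501]]
contact_force: [-0.4, 0.6, 0.7]
gripper_width: 0.0854
```

```bash
python3 - <<'E'
from h import *
s=log();print(s['position'],s['joint_pos'],s['contact_force'],s['gripper_width'])
p,d,c,o=look('wrist',['case_small'])
cv2.imwrite('pics/w10.png',p)
S=(.600,.003);a,T,C=geom(S,86,.082)
g=C+a*.011+U*.071;R=T(-60)
plan([(1,R,g,.03),(1,2)],ang=6.5)
E
```

```text
[0.6052 0.0534 0.0978] [ 25.2623  43.9122  73.952  -49.7062  98.0547  39.1481] [-0.3971  0.6247  0.6838] 0.08536502195931392
wrist case_small 0.87 [267. 212.] 10880 z 0.0690 [600.8  19.9  55.9   6.2  -4.2]
4 rows
[[1,[0.002,-0.001,0.025],[0.1,0,-0.2]],[1,[0.002,-0.002,0.025],[0.1,-0.1,-0.2]],[1,[0,0,0],[0,0,0]],[1,[0,0,0],[0,0,0]]]
```

View pics/w10.png

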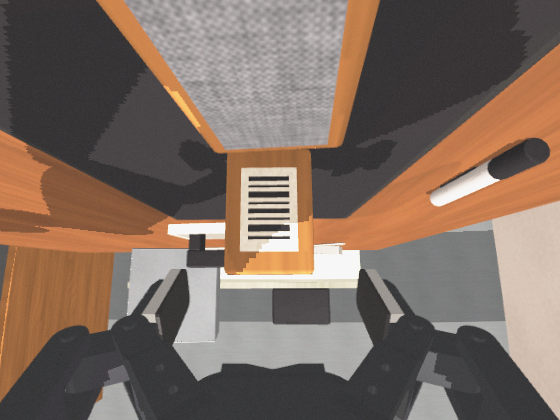

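Call:
jog_arm --steps '[[1,[0.002,-0.002,0.025],[0.1,0,-0.2]],[1,[0.002,-0.002,0.025],[0.1,-0.1,-0.2]],[1,[0,0,0],[0,0,0]],[1,[0,0,0],[0,0,0]]]'

```text
time: 23.45
position: [0.5982, 0.014, 0.0689]
tcp_rot: [[0.032, 0.998, -0.062], [0.497, -0.07, -0.865], [-0.867, -0.004, -0.498]]
contact_force: [-0.5, 0.7, 0.2]
gripper_width: 0.0852
```

Call:
jog_arm --steps '[[-1,[0,0,0],[0,0,0]],[-1,[0,0,0],[0,0,0]],[-1,[0,0,0],[0,0,0]],[-1,[0,0,0],[0,0,0]],[-1,[0,0,0],[0,0,0]],[-1,[0,0,0],[0,0,0]],[-1,[0,0,0],[0,0,0]]]'

```text
time: 24.03
position: [0.5993, 0.0157, 0.0695]
tcp_rot: [[0.032, 0.998, -0.059], [0.496, -0.067, -0.866], [-0.868, -0.002, -0.497]]
contact_force: [1.0, 3.8, 6.9]
gripper_width: 0.0547
```

```bash
python3 - <<'E'
from h import *
s=log();print(s['position'],s['contact_force'],s['gripper_width'])
a,T,C=geom((.602,-.008),86,.082)
p=np.array(s['position'])
plan([(-1,T(-60),p+U*.05,.025),(-1,T(30),C-a*.021+U*.12),(-1,T(30),C-a*.021+U*.055),(-1,2)],ang=6.2)
E
```

```text
[0.5993 0.0157 0.0695] [1.039  3.8002 6.8898] 0.054736749757182075
21 rows
[[-1,[-0.022,0,-0.012],[0,0.1,0.1]],[-1,[-0.021,0,-0.013],[0.1,0.1,0.1]],[-1,[-0.002,0,0.003],[0,6,0]],[-1,[-0.002,0,0.002],[0,6,0]],[-1,[-0.002,0,0.002],[0,6,0]],[-1,[-0.002,0,0.002],[0,6,0]],[-1,[-0.002,0,0.002],[0,6,0]],[-1,[-0.003,0,0.001],[0,6,0]]]
[[-1,[-0.003,0,0.001],[0,6,0]],[-1,[-0.003,0.001,0.001],[0,6,0]],[-1,[-0.003,0,0.001],[0,6,0]],[-1,[-0.003,0.001,0],[0,6,0]],[-1,[-0.003,0,0],[0,6,0]],[-1,[-0.003,0.001,0],[0,6,0]],[-1,[-0.003,0,-0.001],[0,6,0]],[-1,[-0.003,0.001,-0.001],[0,6,0]]]
[[-1,[-0.002,0,0],[0,6,0]],[-1,[-0.016,0,0.028],[0,0,0]],[-1,[-0.016,0,0.028],[0,0,0]],[-1,[0,0,0],[0,0,0]],[-1,[0,0,0],[0,0,0]]]
```

Call:
jog_arm --steps '[[-1,[-0.022,0,-0.012],[0,0.1,0.1]],[-1,[-0.021,0,-0.013],[0.1,0.1,0.1]],[-1,[-0.002,0,0.003],[0,6,0]],[-1,[-0.002,0,0.002],[0,6,0]],[-1,[-0.002,0,0.002],[0,6,0]],[-1,[-0.002,0,0.002],[0,6,0]],[-1,[-0.002,0,0.002],[0,6,0]],[-1,[-0.003,0,0.001],[0,6,0]]]'

```text
time: 24.7
position: [0.5975, -0.002, 0.1192]
tcp_rot: [[0.064, 0.998, -0.028], [0.913, -0.07, -0.401], [-0.402, -0.0, -0.916]]
contact_force: [0.5, -0.2, -3.2]
gripper_width: 0.055
```

Call:
jog_arm --steps '[[-1,[-0.003,0,0.001],[0,6,0]],[-1,[-0.003,0.001,0.001],[0,6,0]],[-1,[-0.003,0,0.001],[0,6,0]],[-1,[-0.003,0.001,0],[0,6,0]],[-1,[-0.003,0,0],[0,6,0]],[-1,[-0.003,0.001,0],[0,6,0]],[-1,[-0.003,0,-0.001],[0,6,0]],[-1,[-0.003,0.001,-0.001],[0,6,0]]]'

```text
time: 25.37
position: [0.5998, -0.0283, 0.12]
tcp_rot: [[0.065, 0.997, 0.03], [0.91, -0.071, 0.41], [0.411, 0.001, -0.912]]
contact_force: [-0.8, -0.1, -2.9]
gripper_width: 0.055
```

Call:
jog_arm --steps '[[-1,[-0.002,0,0],[0,6,0]],[-1,[-0.016,0,0.028],[0,0,0]],[-1,[-0.016,0,0.028],[0,0,0]],[-1,[0,0,0],[0,0,0]],[-1,[0,0,0],[0,0,0]],[-1,[0,0,0],[0,0,0]]]'

```text
time: 25.87
position: [0.5995, -0.0292, 0.0547]
tcp_rot: [[0.062, 0.997, 0.034], [0.864, -0.071, 0.499], [0.5, -0.002, -0.866]]
contact_force: [-0.8, 0.5, -0.4]
gripper_width: 0.0545
```

```bash
python3 - <<'E'
from h import *
s=log();print(s['position'],s['contact_force'],s['gripper_width'])
p,d=arm.read_camera('scene');cv2.imwrite('pics/s11.png',cv2.resize(p[80:300,150:450],(800,587)))
E
```

```text
[ 0.5995 -0.0292  0.0547] [-0.8366  0.5098 -0.364 ] 0.054479984717586284
```

View pics/s11.png

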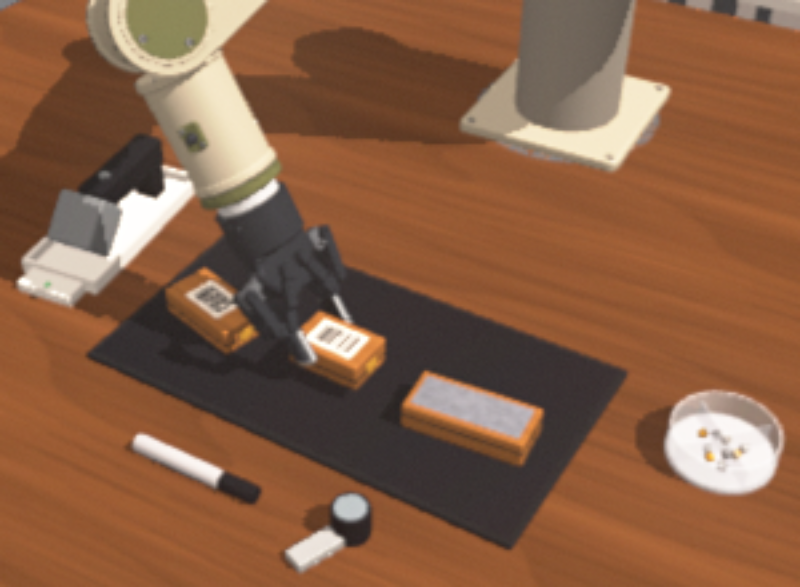

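Call:
jog_arm --steps '[[-1,[-0.007,0,0.012],[0,0,0]],[-1,[0,0,0],[0,0,0]],[-1,[-0.001,0,0.002],[0,0,0]],[-1,[0,0,0],[0,0,0]],[-1,[0,0,0],[0,0,0]]]'

```text
time: 26.33
position: [0.5988, -0.0294, 0.0373]
tcp_rot: [[0.063, 0.997, 0.034], [0.864, -0.072, 0.499], [0.5, -0.002, -0.866]]
contact_force: [-0.2, -0.1, -2.0]
gripper_width: 0.0552
```

Call:
jog_arm --steps '[[-1,[-0.001,0,0.001],[0,0,0]],[-1,[0,0,0],[0,0,0]],[-1,[0,0,0],[0,0,0]]]'

```text
time: 26.58
position: [0.5988, -0.0299, 0.0359]
tcp_rot: [[0.063, 0.997, 0.034], [0.864, -0.072, 0.499], [0.5, -0.002, -0.866]]
contact_force: [-0.0, -0.3, -2.5]
gripper_width: 0.0549
```

Call:
jog_arm --steps '[[-1,[-0.001,0,0.001],[0,0,0]],[-1,[0,0,0],[0,0,0]],[-1,[0,0,0],[0,0,0]]]'

```text
time: 26.83
position: [0.5989, -0.03, 0.0356]
tcp_rot: [[0.063, 0.997, 0.034], [0.863, -0.071, 0.5], [0.501, -0.002, -0.866]]
contact_force: [-3.0, 0.2, 6.4]
gripper_width: 0.0545
```

```bash
python3 - <<'E'
from h import *
s=arm.state();R=np.array(s['tcp_rot']);p=np.array(s['position'])
p1=p-R[:,2]*.08+U*.02
plan([(1,4),(1,R,p1),(1,tool(2,0),np.array([.607,.11,.21])),(1,2)],ang=6.5)
E
```

```text
15 rows
[[1,[0,0,0],[0,0,0]],[1,[0,0,0],[0,0,0]],[1,[0,0,0],[0,0,0]],[1,[0,0,0],[0,0,0]],[1,[0.003,0,-0.032],[0,0,0]],[1,[0.004,0,-0.033],[0,0,0]],[1,[0.003,0,-0.032],[0,0,0]],[1,[0.033,0,0.003],[0.2,-5,-1]]]
[[1,[0.033,0,0],[0.3,-5,-1]],[1,[0.033,0.001,-0.003],[0.2,-5,-1]],[1,[0.033,0.001,-0.006],[0.3,-5,-1]],[1,[0.032,0.002,-0.009],[0.2,-5,-1]],[1,[0.031,0.002,-0.012],[0.3,-5,-1]],[1,[0,0,0],[0,0,0]],[1,[0,0,0],[0,0,0]]]
```

Call:
jog_arm --steps '[[1,[0,0,0],[0,0,0]],[1,[0,0,0],[0,0,0]],[1,[0,0,0],[0,0,0]],[1,[0,0,0],[0,0,0]],[1,[0.003,0,-0.032],[0,0,0]],[1,[0.004,0,-0.033],[0,0,0]],[1,[0.003,0,-0.032],[0,0,0]],[1,[0.033,0,0.003],[0.2,-5,-1]]]'

```text
time: 27.5
position: [0.5992, -0.0524, 0.1395]
tcp_rot: [[0.062, 0.998, 0.034], [0.906, -0.07, 0.418], [0.419, 0.005, -0.908]]
contact_force: [2.3, -1.0, 0.3]
gripper_width: 0.0854
```

Call:
jog_arm --steps '[[1,[0.033,0,0],[0.3,-5,-1]],[1,[0.033,0.001,-0.003],[0.2,-5,-1]],[1,[0.033,0.001,-0.006],[0.3,-5,-1]],[1,[0.032,0.002,-0.009],[0.2,-5,-1]],[1,[0.031,0.002,-0.012],[0.3,-5,-1]],[1,[0,0,0],[0,0,0]],[1,[0,0,0],[0,0,0]]]'

```text
time: 28.08
position: [0.6071, 0.1144, 0.2104]
tcp_rot: [[-0.042, 0.999, 0.002], [0.999, 0.042, 0.0], [-0.0, 0.002, -1.0]]
contact_force: [-0.3, 0.4, -0.5]
gripper_width: 0.0853
```

```bash
python3 - <<'E'
from h import *
s=log();print(s['position'],s['contact_force'],s['gripper_width'])
p,d,c,o=look('wrist',['case_large','case_small'])
cv2.imwrite('pics/w12.png',p)
E
```

```text
[0.6071 0.1144 0.2104] [-0.2813  0.3502 -0.493 ] 0.08529172283220586
wrist case_large 0.98 [272. 156.] 6951 z 0.0369 [605.5 142.6 124.8  56.2 -87.6]
wrist case_small 0.61 [263. 290.] 3336 z 0.0369 [598.9 -11.5  83.2  56.2  85.4]
```

View pics/w12.png

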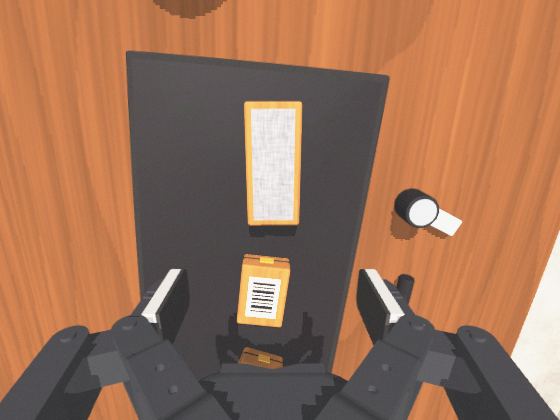

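```bash
python3 - <<'E'
from h import *
a,T,C=geom((.6055,.143),92.4,.126)
g=C+a*.042+U*.036;R=T(-30)
plan([(1,R,g-R[:,2]*.07+U*.015),(1,R,g,.03),(1,2)])
E
```

```text
10 rows
[[1,[0.022,0,0.019],[-0.1,-6,-0.1]],[1,[0.024,0,0.017],[0,-6,-0.1]],[1,[0.026,0,0.014],[-0.1,-6,-0.1]],[1,[0.027,0,0.011],[0,-6,-0.1]],[1,[0.028,0,0.009],[-0.1,-6,0]],[1,[0.003,0,0.028],[0,0,0]],[1,[0.002,0,0.027],[0,0,0]],[1,[0.003,0,0.028],[0,0,0]]]
[[1,[0,0,0],[0,0,0]],[1,[0,0,0],[0,0,0]]]
```

Call:
jog_arm --steps '[[1,[0.022,0,0.019],[-0.1,-6,-0.1]],[1,[0.024,0,0.017],[0,-6,-0.1]],[1,[0.026,0,0.014],[-0.1,-6,-0.1]],[1,[0.027,0,0.011],[0,-6,-0.1]],[1,[0.028,0,0.009],[-0.1,-6,0]],[1,[0.003,0,0.028],[0,0,0]],[1,[0.002,0,0.027],[0,0,0]]]'

```text
time: 28.82
position: [0.6019, 0.1978, 0.0574]
tcp_rot: [[-0.041, 0.999, 0.02], [0.864, 0.045, -0.502], [-0.502, -0.003, -0.865]]
contact_force: [0.6, 0.1, -0.5]
gripper_width: 0.0854
```

Call:
jog_arm --steps '[[1,[0.003,0,0.025],[0,0,0]],[1,[0,0,0],[0,0,0]],[1,[0,0,0],[0,0,0]]]'

```text
time: 29.07
position: [0.6029, 0.1841, 0.0373]
tcp_rot: [[-0.035, 0.999, 0.017], [0.864, 0.038, -0.502], [-0.502, -0.003, -0.865]]
contact_force: [0.0, -0.1, 1.1]
gripper_width: 0.0854
```

```bash
python3 - <<'E'
from h import *
s=log();print(s['position'],s['contact_force'],s['gripper_width'])
a,T,C=geom((.6055,.143),92.4,.126)
g=C+a*.042+U*.036;R=T(-30)
plan([(1,R,g)])
E
```

```text
[0.6029 0.1841 0.0373] [ 0.0145 -0.051   1.0852] 0.08535598466528647
1 rows
[[1,[0.001,0.001,0.001],[-0.2,0.1,-0.1]]]
```

Call:
jog_arm --steps '[[-1,[0.001,0.001,0.001],[-0.2,0,0]],[-1,[0,0,0],[0,0,0]],[-1,[0,0,0],[0,0,0]],[-1,[0,0,0],[0,0,0]],[-1,[0,0,0],[0,0,0]],[-1,[0,0,0],[0,0,0]],[-1,[0,0,0],[0,0,0]]]' --newtons 70

```text
time: 29.65
position: [0.607, 0.189, 0.041]
tcp_rot: [[-0.034, 0.999, 0.031], [0.866, 0.045, -0.498], [-0.499, 0.01, -0.866]]
contact_force: [1.2, 1.6, 7.1]
gripper_width: 0.0544
```

```bash
python3 - <<'E'
from h import *
s=log();print(s['position'],s['contact_force'],s['gripper_width'])
a,T,C=geom((.605,.135),92.4,.126)
p=np.array(s['position'])
plan([(-1,T(-30),p+U*.06),(-1,T(60),C+U*.19),(-1,T(60),C+U*.13),(-1,2)],ang=6.2)
E
```

```text
[0.607 0.189 0.041] [1.1531 1.5603 7.0561] 0.054376908981633644
21 rows
[[-1,[-0.015,0,-0.026],[0.3,0,-0.1]],[-1,[-0.015,0,-0.026],[0.3,0,0]],[-1,[-0.006,0,-0.003],[0,6,0]],[-1,[-0.006,0,-0.004],[0,6,0]],[-1,[-0.005,0,-0.005],[0,6,0]],[-1,[-0.005,0,-0.005],[0,6,0]],[-1,[-0.004,0,-0.006],[0,6,0]],[-1,[-0.004,0,-0.006],[0,6,0]]]
[[-1,[-0.003,0,-0.006],[0,6,0]],[-1,[-0.002,0,-0.006],[0,6,0]],[-1,[-0.002,-0.001,-0.007],[0,6,0]],[-1,[-0.001,0,-0.007],[0,6,0]],[-1,[0,-0.001,-0.007],[0,6,0]],[-1,[0.001,0,-0.007],[0,6,0]],[-1,[0.001,-0.001,-0.007],[0,6,0]],[-1,[0.002,0,-0.006],[0,6,0]]]
[[-1,[0.003,-0.001,-0.006],[0,6,0]],[-1,[-0.026,0,0.015],[0,0,0]],[-1,[-0.026,0,0.015],[0,0,0]],[-1,[0,0,0],[0,0,0]],[-1,[0,0,0],[0,0,0]]]
```

Call:
jog_arm --steps '[[-1,[-0.015,0,-0.026],[0.3,0,-0.1]],[-1,[-0.015,0,-0.026],[0.3,0,0]],[-1,[-0.006,0,-0.003],[0,6,0]],[-1,[-0.006,0,-0.004],[0,6,0]],[-1,[-0.005,0,-0.005],[0,6,0]],[-1,[-0.005,0,-0.005],[0,6,0]],[-1,[-0.004,0,-0.006],[0,6,0]],[-1,[-0.004,0,-0.006],[0,6,0]]]'

```text
time: 30.32
position: [0.6071, 0.1665, 0.1373]
tcp_rot: [[-0.041, 0.999, -0.004], [0.993, 0.042, 0.109], [0.109, 0.001, -0.994]]
contact_force: [-0.3, -0.6, -1.9]
gripper_width: 0.0543
```

Call:
jog_arm --steps '[[-1,[-0.003,0,-0.006],[0,6,0]],[-1,[-0.002,0,-0.006],[0,6,0]],[-1,[-0.002,-0.001,-0.007],[0,6,0]],[-1,[-0.001,0,-0.007],[0,6,0]],[-1,[0,-0.001,-0.007],[0,6,0]],[-1,[0.001,0,-0.007],[0,6,0]],[-1,[0.001,-0.001,-0.007],[0,6,0]],[-1,[0.002,0,-0.006],[0,6,0]]]'

```text
time: 30.98
position: [0.6053, 0.1365, 0.1835]
tcp_rot: [[-0.024, 0.999, -0.033], [0.585, 0.04, 0.81], [0.811, 0.0, -0.585]]
contact_force: [1.0, 0.7, -2.0]
gripper_width: 0.0541
```

Call:
jog_arm --steps '[[-1,[0.003,-0.001,-0.006],[0,6,0]],[-1,[-0.026,0,0.015],[0,0,0]],[-1,[-0.026,0,0.015],[0,0,0]],[-1,[0,0,0],[0,0,0]],[-1,[0,0,0],[0,0,0]],[-1,[0,0,0],[0,0,0]]]'

```text
time: 31.48
position: [0.6041, 0.1345, 0.1293]
tcp_rot: [[-0.019, 0.999, -0.037], [0.5, 0.041, 0.865], [0.866, -0.002, -0.501]]
contact_force: [0.8, 0.6, -0.5]
gripper_width: 0.0542
```

```bash
python3 - <<'E'
from h import *
s=log();print(s['position'],s['contact_force'],s['gripper_width'])
p,d=arm.read_camera('scene');cv2.imwrite('pics/s13.png',cv2.resize(p[80:300,150:450],(800,587)))
E
```

```text
[0.6041 0.1345 0.1293] [ 0.7589  0.6104 -0.497 ] 0.05422932820804764
```

View pics/s13.png

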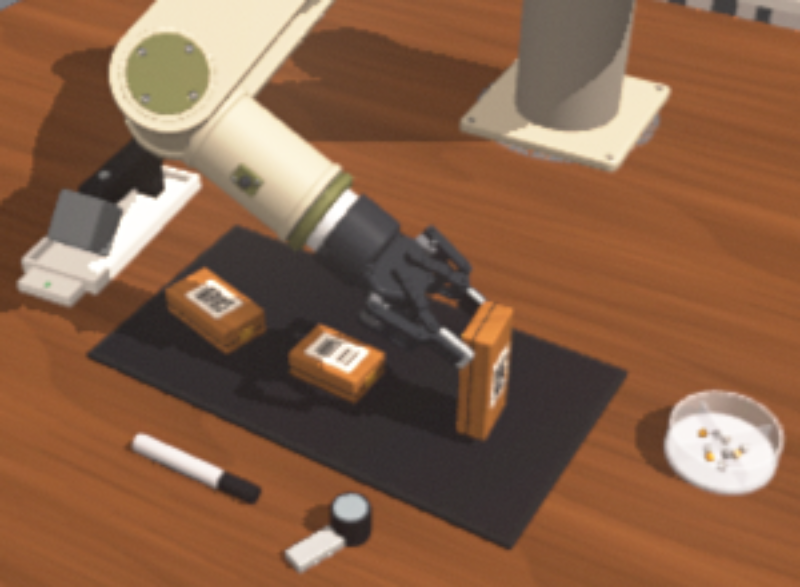

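Call:
jog_arm --steps '[[-1,[-0.006,0,0.003],[0,0,0]],[-1,[-0.002,0,0.001],[0,0,0]],[-1,[0,0,0],[0,0,0]],[-1,[-0.001,0,0.001],[0,0,0]],[-1,[0,0,0],[0,0,0]],[-1,[0,0,0],[0,0,0]]]'

```text
time: 32.03
position: [0.6033, 0.1342, 0.1171]
tcp_rot: [[-0.017, 0.999, -0.038], [0.5, 0.041, 0.865], [0.866, -0.004, -0.5]]
contact_force: [-0.3, -0.8, -0.9]
gripper_width: 0.0547
```

Call:
jog_arm --steps '[[-1,[-0.001,0,0.001],[0,0,0]],[-1,[0,0,0],[0,0,0]],[-1,[0,0,0],[0,0,0]]]'

```text
time: 32.28
position: [0.6035, 0.1345, 0.1165]
tcp_rot: [[-0.018, 0.999, -0.037], [0.499, 0.041, 0.865], [0.866, -0.003, -0.5]]
contact_force: [-2.5, -2.1, 5.1]
gripper_width: 0.0543
```

```bash
python3 - <<'E'
from h import *
s=log();p=np.array(s['position'])
a,T,C=geom((.604,.1345),92.3,.126)
R=np.array(s['tcp_rot']);p1=p-R[:,2]*.09
plan([(0.4,1),(1,3),(1,R,p1,.03),(1,T(30),C-a*.05+U*.23),(1,2)],ang=6.5)
E
```

```text
14 rows
[[0.4,[0,0,0],[0,0,0]],[1,[0,0,0],[0,0,0]],[1,[0,0,0],[0,0,0]],[1,[0,0,0],[0,0,0]],[1,[0,0,-0.03],[0,0,0]],[1,[0,0,-0.03],[0,0,0]],[1,[0,0,-0.03],[0,0,0]],[1,[0.015,0,-0.002],[0,-6,0]]]
[[1,[0.014,0,-0.004],[0,-6,0]],[1,[0.014,0,-0.005],[-0.1,-6,0]],[1,[0.013,0,-0.006],[0,-6,0]],[1,[0.013,0,-0.008],[-0.1,-6,-0.1]],[1,[0,0,0],[0,0,0]],[1,[0,0,0],[0,0,0]]]
```

Call:
jog_arm --steps '[[0.4,[0,0,0],[0,0,0]],[1,[0,0,0],[0,0,0]],[1,[0,0,0],[0,0,0]],[1,[0,0,0],[0,0,0]],[1,[0,0,-0.03],[0,0,0]],[1,[0,0,-0.03],[0,0,0]],[1,[0,0,-0.03],[0,0,0]],[1,[0.015,0,-0.002],[0,-6,0]]]'

```text
time: 32.95
position: [0.6049, 0.0569, 0.169]
tcp_rot: [[-0.008, 0.999, -0.036], [0.585, 0.034, 0.81], [0.811, -0.015, -0.585]]
contact_force: [0.1, 0.4, -2.5]
gripper_width: 0.0854
```

Call:
jog_arm --steps '[[1,[0.014,0,-0.004],[0,-6,0]],[1,[0.014,0,-0.005],[-0.1,-6,0]],[1,[0.013,0,-0.006],[0,-6,0]],[1,[0.013,0,-0.008],[-0.1,-6,-0.1]],[1,[0,0,0],[0,0,0]],[1,[0,0,0],[0,0,0]]]'

```text
time: 33.45
position: [0.6067, 0.0861, 0.2323]
tcp_rot: [[-0.04, 0.999, -0.017], [0.866, 0.043, 0.498], [0.499, 0.005, -0.867]]
contact_force: [0.1, -0.9, -0.1]
gripper_width: 0.0855
```

```bash
python3 - <<'E'
from h import *
s=log();print(s['position'],s['contact_force'],s['gripper_width'])
p,d,c,o=look('top',['case_large'])
cv2.imwrite('pics/t14.png',cv2.resize(p[140:300,180:460],(800,457)))
p,d,c,o=look('wrist',['case_large'])
S=(.604,.1495);a,T,C=geom(S,92.3,.126)
g=C+a*.011+U*.115;R=T(-60)
plan([(1,T(0),C+U*.25),(1,R,g-R[:,2]*.07+U*.03),(1,2),(1,R,g-R[:,2]*.045),(1,2)],ang=6.5)
E
```

```text
[0.6067 0.0861 0.2323] [ 0.1208 -0.9493 -0.067 ] 0.08545313901801359
top case_large 0.74 [226. 210.] 446 z 0.1344 [599.5 151.5  56.   30.5   4.3]
wrist case_large 0.57 [270. 209.] 3095 z 0.1329 [599.4 151.3  56.3  30.6   2.7]
21 rows
[[1,[0.014,0,0.003],[0,-6,0]],[1,[0.014,0,0.001],[-0.1,-6,0]],[1,[0.014,0.001,0],[0,-6,0]],[1,[0.013,0,-0.002],[-0.1,-6,-0.1]],[1,[0.013,0.001,-0.003],[0,-6.1,0]],[1,[0.007,0,0.007],[0,-6,0]],[1,[0.008,0,0.006],[0,-6,0]],[1,[0.009,0,0.005],[0,-6,0]]]
[[1,[0.009,0,0.004],[0,-6,0]],[1,[0.009,0,0.004],[0,-6,0]],[1,[0.01,0,0.002],[0,-6,0]],[1,[0.01,0,0.002],[0,-6,0]],[1,[0.01,0,0],[0,-6,0]],[1,[0.01,0,0],[0,-6,0]],[1,[0.01,0,-0.002],[0,-6,0]],[1,[0,0,0],[0,0,0]]]
[[1,[0,0,0],[0,0,0]],[1,[0.013,0,0.02],[0,0,0]],[1,[0.013,0,0.02],[0,0,0]],[1,[0,0,0],[0,0,0]],[1,[0,0,0],[0,0,0]]]
```

View pics/t14.png

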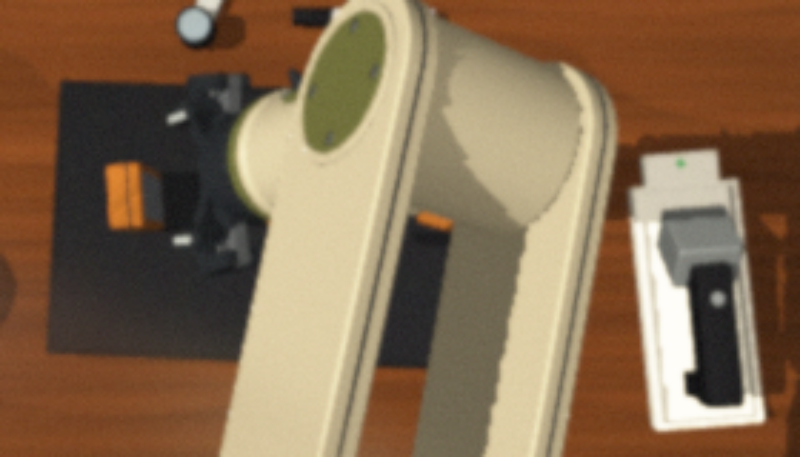

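Call:
jog_arm --steps '[[1,[0.014,0,0.003],[0,-6,0]],[1,[0.014,0,0.001],[-0.1,-6,0]],[1,[0.014,0,0],[0,-6,0]],[1,[0.013,0,-0.002],[-0.1,-6,-0.1]],[1,[0.013,0,-0.003],[0,-6.1,0]],[1,[0.007,0,0.007],[0,-6,0]],[1,[0.008,0,0.006],[0,-6,0]],[1,[0.009,0,0.005],[0,-6,0]]]'

```text
time: 34.32
position: [0.6025, 0.1711, 0.2305]
tcp_rot: [[-0.037, 0.999, 0.015], [0.948, 0.04, -0.316], [-0.316, 0.003, -0.949]]
contact_force: [1.2, 0.0, -0.4]
gripper_width: 0.0854
```

Call:
jog_arm --steps '[[1,[0.009,0,0.004],[0,-6,0]],[1,[0.009,0,0.004],[0,-6,0]],[1,[0.01,0,0.002],[0,-6,0]],[1,[0.01,0,0.002],[0,-6,0]],[1,[0.01,0,0],[0,-6,0]],[1,[0.01,0,0],[0,-6,0]],[1,[0.01,0,-0.002],[0,-6,0]],[1,[0,0,0],[0,0,0]]]'

```text
time: 34.98
position: [0.5961, 0.2207, 0.1691]
tcp_rot: [[-0.035, 0.999, 0.03], [0.483, 0.043, -0.874], [-0.875, -0.016, -0.484]]
contact_force: [-2.6, -1.3, -4.8]
gripper_width: 0.0854
```

```bash
python3 - <<'E'
from h import *
s=log();print(s['position'],s['joint_pos'],s['contact_force'])
p,d,c,o=look('wrist',['case_large'])
cv2.imwrite('pics/w15.png',p)
S=(.601,.151);a,T,C=geom(S,92.5,.126)
g=C+a*.011+U*.115;R=T(-60)
plan([(1,R,g-R[:,2]*.055),(1,2)],ang=6.5)
E
```

```text
[0.5961 0.2207 0.1691] [ 38.0247  48.2619  59.4797 -48.8408 110.0726  33.9152] [-2.5567 -1.2934 -4.7923]
wrist case_large 0.71 [275. 153.] 12599 z 0.1047 [600.2 166.6  55.4   5.1   4.6]
3 rows
[[1,[0.024,-0.001,0.026],[-0.3,0.3,0.2]],[1,[0,0,0],[0,0,0]],[1,[0,0,0],[0,0,0]]]
```

View pics/w15.png

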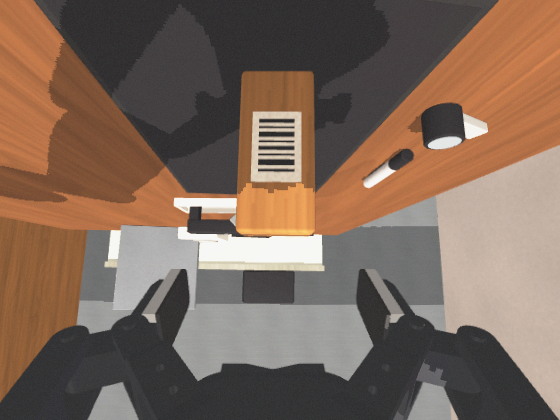

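Call:
jog_arm --steps '[[1,[0.012,0,0.013],[-0.3,0.3,0.2]],[1,[0.012,0,0.013],[0,0,0]],[1,[0,0,0],[0,0,0]],[1,[0,0,0],[0,0,0]]]'

```text
time: 35.42
position: [0.6011, 0.2095, 0.1488]
tcp_rot: [[-0.014, 0.999, 0.04], [0.503, 0.041, -0.863], [-0.864, 0.008, -0.503]]
contact_force: [1.0, 0.4, 1.5]
gripper_width: 0.0854
```

```bash
python3 - <<'E'
from h import *
s=log();print(s['position'],s['contact_force'])
S=(.601,.1515);a,T,C=geom(S,92.5,.126)
g=C+a*.012+U*.115;R=T(-60);print(g)
plan([(1,R,g,.028),(1,2)],ang=6.5)
E
```

```text
[0.6011 0.2095 0.1488] [1.0376 0.3712 1.4869]
[0.6005 0.1635 0.115 ]
5 rows
[[1,[0.002,-0.001,0.019],[0,-0.1,-0.2]],[1,[0.002,-0.001,0.019],[0.1,-0.1,-0.1]],[1,[0.002,-0.001,0.019],[0,0,-0.2]],[1,[0,0,0],[0,0,0]],[1,[0,0,0],[0,0,0]]]
```

Call:
jog_arm --steps '[[1,[0.002,-0.001,0.019],[0,-0.1,-0.2]],[1,[0.002,-0.001,0.019],[0.1,-0.1,-0.1]],[1,[0.002,-0.001,0.019],[0,0,-0.2]],[1,[0,0,0],[0,0,0]],[1,[0,0,0],[0,0,0]]]'

```text
time: 35.83
position: [0.6005, 0.1639, 0.1156]
tcp_rot: [[-0.022, 0.999, 0.039], [0.499, 0.045, -0.865], [-0.866, 0.001, -0.5]]
contact_force: [-0.2, -0.4, 0.5]
gripper_width: 0.0856
```

Call:
jog_arm --steps '[[-1,[0,0,0],[0,0,0]],[-1,[0,0,0],[0,0,0]],[-1,[0,0,0],[0,0,0]],[-1,[0,0,0],[0,0,0]],[-1,[0,0,0],[0,0,0]],[-1,[0,0,0],[0,0,0]],[-1,[0,0,0],[0,0,0]]]'

```text
time: 36.42
position: [0.6009, 0.1657, 0.1161]
tcp_rot: [[-0.021, 0.999, 0.042], [0.499, 0.047, -0.865], [-0.866, 0.003, -0.5]]
contact_force: [-0.2, 1.9, 6.6]
gripper_width: 0.0538
```

```bash
python3 - <<'E'
from h import *
s=log();print(s['position'],s['contact_force'],s['gripper_width'])
a,T,C=geom((.602,.145),92.4,.126)
p=np.array(s['position'])
plan([(-1,T(-60),p+U*.05,.025),(-1,T(30),C-a*.042+U*.14),(-1,T(30),C-a*.042+U*.055),(-1,3)],ang=6.2)
E
```

```text
[0.6009 0.1657 0.1161] [-0.2469  1.9111  6.6108] 0.05382362988190682
23 rows
[[-1,[-0.022,0,-0.012],[0.2,0,0]],[-1,[-0.021,0,-0.013],[0.1,0,0]],[-1,[-0.001,0,0.004],[0,6,0]],[-1,[-0.001,0,0.004],[0,6,0]],[-1,[-0.002,0,0.004],[0,6,0]],[-1,[-0.002,0,0.004],[0,6,0]],[-1,[-0.002,0,0.004],[0,6,0]],[-1,[-0.003,0,0.004],[0,6,0]]]
[[-1,[-0.003,0,0.003],[0,6,0]],[-1,[-0.003,0,0.003],[0,6,0]],[-1,[-0.004,0,0.003],[0,6,0]],[-1,[-0.004,0,0.002],[0,6,0]],[-1,[-0.004,0,0.002],[0,6,0]],[-1,[-0.005,0,0.001],[0,6,0]],[-1,[-0.005,0,0.001],[0,6,0]],[-1,[-0.004,0,0.001],[0,6,0]]]
[[-1,[-0.005,0,0],[0,6,0]],[-1,[-0.014,0,0.024],[0,0,0]],[-1,[-0.014,0,0.025],[0,0,0]],[-1,[-0.014,0,0.024],[0,0,0]],[-1,[0,0,0],[0,0,0]],[-1,[0,0,0],[0,0,0]],[-1,[0,0,0],[0,0,0]]]
```

Call:
jog_arm --steps '[[-1,[-0.022,0,-0.012],[0.2,0,0]],[-1,[-0.021,0,-0.013],[0.1,0,0]],[-1,[-0.001,0,0.004],[0,6,0]],[-1,[-0.001,0,0.004],[0,6,0]],[-1,[-0.002,0,0.004],[0,6,0]],[-1,[-0.002,0,0.004],[0,6,0]],[-1,[-0.002,0,0.004],[0,6,0]],[-1,[-0.003,0,0.004],[0,6,0]]]'

```text
time: 37.08
position: [0.6019, 0.1412, 0.1558]
tcp_rot: [[-0.04, 0.999, 0.018], [0.915, 0.043, -0.402], [-0.402, 0.001, -0.916]]
contact_force: [0.4, 0.3, -1.1]
gripper_width: 0.0544
```

Call:
jog_arm --steps '[[-1,[-0.003,0,0.003],[0,6,0]],[-1,[-0.003,0,0.003],[0,6,0]],[-1,[-0.004,0,0.003],[0,6,0]],[-1,[-0.004,0,0.002],[0,6,0]],[-1,[-0.004,0,0.002],[0,6,0]],[-1,[-0.005,0,0.001],[0,6,0]],[-1,[-0.005,0,0.001],[0,6,0]],[-1,[-0.004,0,0.001],[0,6,0]]]'

```text
time: 37.75
position: [0.6038, 0.1062, 0.1414]
tcp_rot: [[-0.039, 0.999, -0.016], [0.911, 0.042, 0.41], [0.41, 0.002, -0.912]]
contact_force: [0.3, -0.1, -2.5]
gripper_width: 0.0545
```

Call:
jog_arm --steps '[[-1,[-0.005,0,0],[0,6,0]],[-1,[-0.014,0,0.024],[0,0,0]],[-1,[-0.014,0,0.025],[0,0,0]],[-1,[-0.014,0,0.024],[0,0,0]],[-1,[0,0,0],[0,0,0]],[-1,[0,0,0],[0,0,0]],[-1,[0,0,0],[0,0,0]]]'

```text
time: 38.33
position: [0.6037, 0.1024, 0.0552]
tcp_rot: [[-0.037, 0.999, -0.022], [0.866, 0.043, 0.499], [0.499, -0.001, -0.866]]
contact_force: [0.6, 0.6, 0.3]
gripper_width: 0.0543
```

```bash
python3 - <<'E'
from h import *
s=log();print(s['position'],s['contact_force'],s['gripper_width'])
p,d=arm.read_camera('scene');cv2.imwrite('pics/s16.png',cv2.resize(p[80:300,150:450],(800,587)))
E
```

```text
[0.6037 0.1024 0.0552] [0.6417 0.6321 0.328 ] 0.05426806669662039
```

View pics/s16.png

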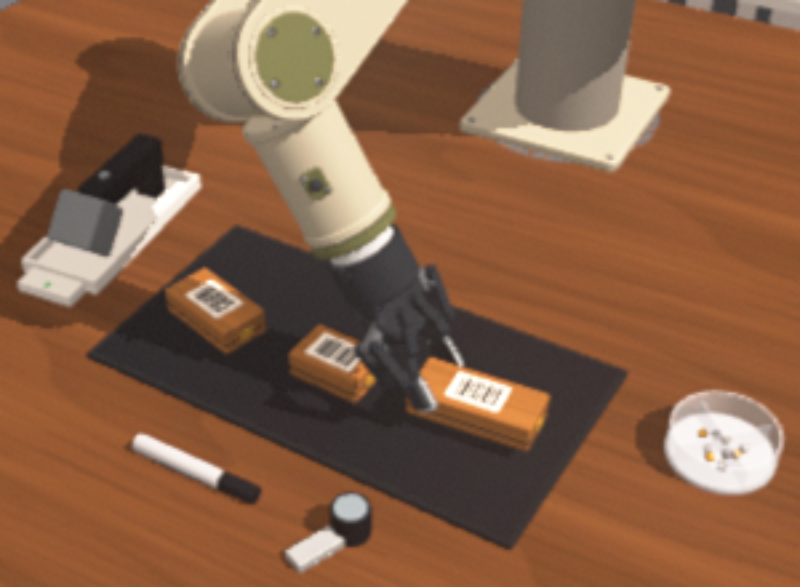

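Call:
jog_arm --steps '[[-1,[-0.007,0,0.012],[0,0,0]],[-1,[0,0,0],[0,0,0]],[-1,[-0.001,0,0.001],[0,0,0]],[-1,[-0.001,0,0.001],[0,0,0]],[-1,[0,0,0],[0,0,0]],[-1,[0,0,0],[0,0,0]]]'

```text
time: 38.88
position: [0.6027, 0.102, 0.0389]
tcp_rot: [[-0.036, 0.999, -0.024], [0.865, 0.043, 0.501], [0.501, -0.003, -0.865]]
contact_force: [-6.6, 0.3, 11.9]
gripper_width: 0.0548
```

```bash
python3 - <<'E'
from h import *
s=arm.state();R=np.array(s['tcp_rot']);p=np.array(s['position'])
p1=p-R[:,2]*.08+U*.02
plan([(1,4),(1,R,p1),(1,tool(90,0),np.array([.47,-.06,.30])),(1,tool(90,0),np.array([.44,-.30,.26])),(1,2)],ang=6.5)
E
```

```text
31 rows
[[1,[0,0,0],[0,0,0]],[1,[0,0,0],[0,0,0]],[1,[0,0,0],[0,0,0]],[1,[0,0,0],[0,0,0]],[1,[0.003,0,-0.032],[0,0,0]],[1,[0.004,0,-0.033],[0,0,0]],[1,[0.003,0,-0.032],[0,0,0]],[1,[-0.001,-0.009,-0.014],[1.5,-1.6,-5.7]]]
[[1,[0,-0.01,-0.014],[1.5,-1.6,-5.7]],[1,[0,-0.01,-0.013],[1.5,-1.6,-5.7]],[1,[0.001,-0.01,-0.013],[1.5,-1.6,-5.7]],[1,[0.002,-0.011,-0.013],[1.5,-1.6,-5.7]],[1,[0.002,-0.011,-0.012],[1.5,-1.6,-5.7]],[1,[0.003,-0.011,-0.012],[1.5,-1.6,-5.7]],[1,[0.004,-0.011,-0.012],[1.5,-1.6,-5.7]],[1,[0.004,-0.011,-0.012],[1.5,-1.6,-5.7]]]
[[1,[0.005,-0.01,-0.012],[1.5,-1.6,-5.7]],[1,[0.006,-0.01,-0.012],[1.6,-1.6,-5.7]],[1,[0.007,-0.01,-0.012],[1.5,-1.6,-5.7]],[1,[0.007,-0.01,-0.011],[1.6,-1.6,-5.7]],[1,[0.008,-0.009,-0.011],[1.5,-1.5,-5.7]],[1,[0.009,-0.009,-0.012],[1.6,-1.6,-5.6]],[1,[0.004,-0.034,0.006],[0,0,0]],[1,[0.004,-0.034,0.006],[0,0,0]]]
[[1,[0.004,-0.034,0.006],[0,0,0]],[1,[0.004,-0.034,0.006],[0,0,0]],[1,[0.004,-0.035,0.005],[0,0,0]],[1,[0.005,-0.034,0.006],[0,0,0]],[1,[0.004,-0.035,0.005],[0,0,0]],[1,[0,0,0],[0,0,0]],[1,[0,0,0],[0,0,0]]]
```

```bash
python3 - <<'E'
from h import *
s=arm.state();R=np.array(s['tcp_rot']);p=np.array(s['position'])
p1=p-R[:,2]*.08+U*.02
plan([(1,4),(1,R,p1),(1,tool(-83,0),np.array([.47,-.15,.30])),(1,tool(-83,0),np.array([.40,-.36,.24])),(1,2)],ang=6.5)
E
```

```text
30 rows
[[1,[0,0,0],[0,0,0]],[1,[0,0,0],[0,0,0]],[1,[0,0,0],[0,0,0]],[1,[0,0,0],[0,0,0]],[1,[0.003,0,-0.032],[0,0,0]],[1,[0.004,0,-0.033],[0,0,0]],[1,[0.003,0,-0.032],[0,0,0]],[1,[-0.007,-0.01,-0.018],[-1.6,-1.7,6]]]
[[1,[-0.008,-0.009,-0.018],[-1.6,-1.7,5.9]],[1,[-0.01,-0.008,-0.018],[-1.6,-1.7,6]],[1,[-0.011,-0.006,-0.018],[-1.6,-1.7,5.9]],[1,[-0.012,-0.004,-0.018],[-1.6,-1.7,6]],[1,[-0.013,-0.003,-0.017],[-1.6,-1.7,5.9]],[1,[-0.013,-0.001,-0.017],[-1.6,-1.7,6]],[1,[-0.014,0.001,-0.017],[-1.6,-1.7,5.9]],[1,[-0.014,0.003,-0.016],[-1.6,-1.7,6]]]
[[1,[-0.014,0.005,-0.016],[-1.6,-1.7,5.9]],[1,[-0.014,0.007,-0.015],[-1.7,-1.8,6]],[1,[-0.014,0.009,-0.015],[-1.6,-1.7,5.9]],[1,[-0.013,0.01,-0.014],[-1.7,-1.8,6]],[1,[-0.012,0.012,-0.013],[-1.6,-1.7,5.9]],[1,[-0.014,0.029,0.009],[0,0,0]],[1,[-0.014,0.028,0.009],[0,0,0]],[1,[-0.013,0.029,0.008],[0,0,0]]]
[[1,[-0.014,0.028,0.009],[0,0,0]],[1,[-0.013,0.029,0.008],[0,0,0]],[1,[-0.014,0.028,0.009],[0,0,0]],[1,[-0.013,0.029,0.008],[0,0,0]],[1,[0,0,0],[0,0,0]],[1,[0,0,0],[0,0,0]]]
```

Call:
jog_arm --steps '[[1,[0,0,0],[0,0,0]],[1,[0,0,0],[0,0,0]],[1,[0,0,0],[0,0,0]],[1,[0,0,0],[0,0,0]],[1,[0.003,0,-0.032],[0,0,0]],[1,[0.004,0,-0.033],[0,0,0]],[1,[0.003,0,-0.032],[0,0,0]],[1,[-0.007,-0.01,-0.018],[-1.6,-1.7,6]]]'

```text
time: 39.55
position: [0.5984, 0.0448, 0.1423]
tcp_rot: [[0.065, 0.998, 0.01], [0.879, -0.062, 0.472], [0.472, -0.022, -0.881]]
contact_force: [1.2, -1.0, 1.8]
gripper_width: 0.0855
```

Call:
jog_arm --steps '[[1,[-0.008,-0.009,-0.018],[-1.6,-1.7,5.9]],[1,[-0.01,-0.008,-0.018],[-1.6,-1.7,6]],[1,[-0.011,-0.006,-0.018],[-1.6,-1.7,5.9]],[1,[-0.012,-0.004,-0.018],[-1.6,-1.7,6]],[1,[-0.013,-0.003,-0.017],[-1.6,-1.7,5.9]],[1,[-0.013,-0.001,-0.017],[-1.6,-1.7,6]],[1,[-0.014,0.001,-0.017],[-1.6,-1.7,5.9]],[1,[-0.014,0.003,-0.016],[-1.6,-1.7,6]]]'

```text
time: 40.22
position: [0.5168, -0.0757, 0.2371]
tcp_rot: [[0.797, 0.598, 0.087], [0.578, -0.796, 0.182], [0.178, -0.095, -0.979]]
contact_force: [0.0, 0.1, 0.9]
gripper_width: 0.0857
```

Call:
jog_arm --steps '[[1,[-0.014,0.005,-0.016],[-1.6,-1.7,5.9]],[1,[-0.014,0.007,-0.015],[-1.7,-1.8,6]],[1,[-0.014,0.009,-0.015],[-1.6,-1.7,5.9]],[1,[-0.013,0.01,-0.014],[-1.7,-1.8,6]],[1,[-0.012,0.012,-0.013],[-1.6,-1.7,5.9]],[1,[-0.014,0.029,0.009],[0,0,0]],[1,[-0.014,0.028,0.009],[0,0,0]],[1,[-0.013,0.029,0.008],[0,0,0]]]'

```text
time: 40.88
position: [0.4391, -0.2411, 0.2733]
tcp_rot: [[0.992, 0.122, 0.001], [0.122, -0.992, -0.002], [0.001, 0.002, -1.0]]
contact_force: [0.9, 0.1, 0.9]
gripper_width: 0.0852
```

Call:
jog_arm --steps '[[1,[-0.014,0.028,0.009],[0,0,0]],[1,[-0.013,0.029,0.008],[0,0,0]],[1,[-0.014,0.028,0.009],[0,0,0]],[1,[-0.013,0.029,0.008],[0,0,0]],[1,[0,0,0],[0,0,0]],[1,[0,0,0],[0,0,0]]]'

```text
time: 41.38
position: [0.3984, -0.3611, 0.2382]
tcp_rot: [[0.993, 0.118, -0.001], [0.118, -0.993, 0.0], [-0.001, -0.0, -1.0]]
contact_force: [0.3, 0.2, -0.4]
gripper_width: 0.0854
```

```bash
python3 - <<'E'
from h import *
s=log();print(s['position'],s['joint_pos'],s['time'])
print(s['tcp_rot'])
p,d,c,o=top()
cv2.imwrite('pics/t17.png',cv2.resize(p[130:310,180:460],(800,514)))
p,d,c,o=look('wrist',['scanner','dock'])
cv2.imwrite('pics/w17.png',p)
np.savez('w17.npz',p=p,d=d,m=o['scanner'][0]['mask'],K=c['intrinsics'],dc=c['dist_coeffs'],R=c['R'],t=c['t'])
P=depthpts(c,o['scanner'][0]['mask'],d)
for lo,hi in((.072,.09),(.05,.072)):
    T=P[(P[:,2]>lo)&(P[:,2]<hi)];print(lo,len(T),T.mean(0),rect(T))
P=depthpts(c,np.ones(d.shape,bool),d)
T=P[(P[:,2]>.014)&(P[:,2]<.022)&(P[:,1]<-.3)&(P[:,1]>-.46)&(P[:,0]>.3)];print('rim',len(T),rect(T))
E
```

```text
[ 0.3984 -0.3611  0.2382] [-47.6317  -1.8146  96.1258  -0.0334  85.7249  35.5978] 41.3833
[[ 0.993   0.1179 -0.0009]
 [ 0.1179 -0.993   0.0001]
 [-0.0008 -0.0002 -1.    ]]
top case_large 0.75 [234. 209.] 935 z 0.0397 [599.7 146.  125.2  55.9 -86.7]
top case_medium 0.82 [345. 212.] 844 z 0.0394 [ 589.  -166.4  104.    56.1   72.2]
top case_small 0.88 [287. 211.] 640 z 0.0397 [600.   -9.4  81.8  55.9  86.1]
wrist scanner 0.57 [301.  68.] 9428 z 0.0796 [ 482.3 -373.2  150.5   59.9    3.1]
wrist dock 0.63 [278. 118.] 9169 z 0.0094 [ 494.1 -377.4  213.5   93.6    4.3]
0.072 6956 [ 0.4945 -0.3728  0.0789] [ 483.4795 -373.4998  152.7593   60.1383    3.3334]
0.05 2117 [ 0.5517 -0.3675  0.0617] [ 503.7759 -372.4836  155.2955   60.0494    3.51  ]
rim 2359 [ 489.6519 -376.2788  214.6927  100.6919    4.3046]
```

View pics/t17.png

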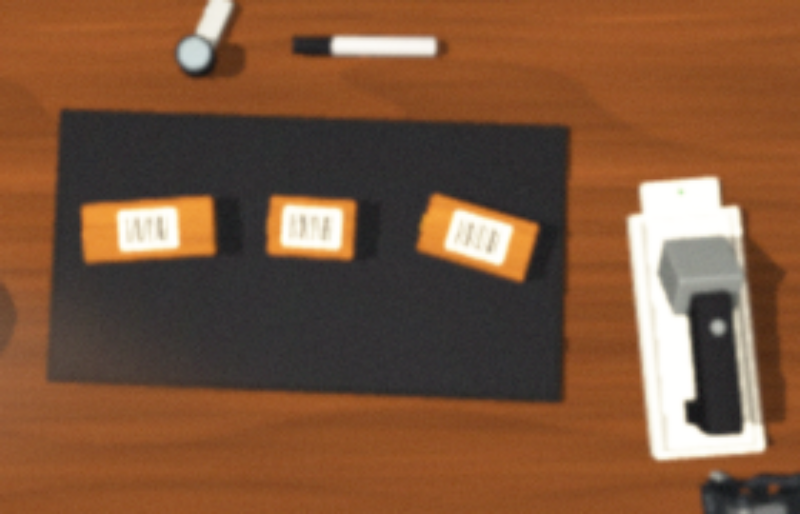

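View pics/w17.png

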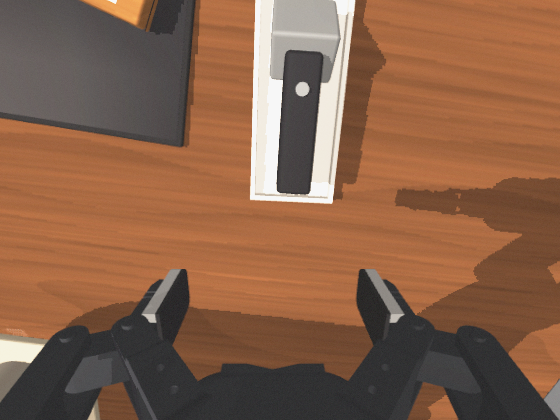

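```bash
python3 - <<'E'
from h import *
f=np.load('w17.npz');c=dict(intrinsics=f['K'],dist_coeffs=f['dc'],R=f['R'],t=f['t'])
m=f['m']&(f['p'].max(2)<75)
P=depthpts(c,m,f['d']);T=P[(P[:,2]>.07)&(P[:,2]<.09)];print(len(T),T.mean(0),rect(T),T[:,0].min(),T[:,0].max())
v,u=np.nonzero(m);print(rect(onplane(c,np.c_[u,v],.08)))
a=np.radians(3.5)
# per-slice midlines
for x0 in np.arange(.40,.53,.02):
    s=T[abs(T[:,0]-x0)<.004]
    if len(s)>10: print(x0,np.percentile(s[:,1],[1,99]),s[:,1].min()/2+s[:,1].max()/2,np.median(s[:,2]))
P=depthpts(c,np.ones(m.shape,bool)&(f['p'].min(2)>150),f['d']);T=P[(P[:,2]>.002)&(P[:,2]<.03)&(P[:,1]<-.3)&(P[:,1]>-.46)&(P[:,0]>.3)];print('dock',len(T),rect(T),np.percentile(T[:,0],[0,.5]))
E
```

```text
4416 [ 0.4731 -0.3745  0.0794] [ 472.1671 -374.0438  128.2345   33.4695    3.2517] 0.4080984230338824 0.5366118093064102
[ 472.0395 -373.6738  127.034    33.3359    3.4   ]
0.42000000000000004 [-0.3931 -0.3612] -0.3770935115042774 0.07953153983828422
0.44000000000000006 [-0.3921 -0.3599] -0.3760493306473664 0.07951331741699114
0.4600000000000001 [-0.3907 -0.3587] -0.3747984641297397 0.07951314073647955
0.4800000000000001 [-0.3894 -0.3576] -0.373535812859313 0.0796496970180639
0.5000000000000001 [-0.3883 -0.356 ] -0.37237839275303974 0.07953416685643847
0.5200000000000001 [-0.3873 -0.3546] -0.37118729359667135 0.07941026196762598
dock 8676 [ 491.5183 -376.0335  218.4519  100.4827    4.3046] [0.3802 0.3827]
```

```bash
python3 - <<'E'
from h import *
R=tool(-86.6)
plan([(1,R,np.array([.487,-.373,.15])),(1,2),(1,R,np.array([.487,-.373,.064]),.03),(1,3)])
E
```

```text
12 rows
[[1,[0.021,0.006,0.022],[0,0,0.9]],[1,[0.021,0.006,0.023],[0,0,0.9]],[1,[0.021,0.005,0.022],[0.1,0,0.9]],[1,[0.022,0.005,0.023],[0,0,0.9]],[1,[0,0,0],[0,0,0]],[1,[0,0,0],[0,0,0]],[1,[0,0,0.029],[0,0,0]],[1,[0,0,0.028],[0,0,0]]]
[[1,[0,0,0.029],[0,0,0]],[1,[0,0,0],[0,0,0]],[1,[0,0,0],[0,0,0]],[1,[0,0,0],[0,0,0]]]
```

Call:
jog_arm --steps '[[1,[0.021,0.006,0.022],[0,0,0.9]],[1,[0.021,0.006,0.023],[0,0,0.9]],[1,[0.021,0.005,0.022],[0.1,0,0.9]],[1,[0.022,0.005,0.023],[0,0,0.9]],[1,[0,0,0],[0,0,0]],[1,[0,0,0],[0,0,0]],[1,[0,0,0],[0,0,0]]]'

```text
time: 42.32
position: [0.4865, -0.3736, 0.15]
tcp_rot: [[0.998, 0.06, 0.0], [0.06, -0.998, -0.0], [0.0, 0.0, -1.0]]
contact_force: [-0.4, -0.6, 0.5]
gripper_width: 0.0855
```

```bash
python3 - <<'E'
from h import *
s=log();print(s['position'],s['contact_force'])
p,d,c,o=look('wrist',['scanner'])
cv2.imwrite('pics/w18.png',p)
m=o['scanner'][0]['mask']&(p.max(2)<75)
P=depthpts(c,m,d);T=P[(P[:,2]>.07)&(P[:,2]<.09)];print(rect(T))
for x0 in np.arange(.46,.55,.01):
    s=T[abs(T[:,0]-x0)<.004]
    if len(s)>10: print(x0,s[:,1].min()/2+s[:,1].max()/2)
R=tool(-86.6)
plan([(1,R,np.array([.487,-.373,.064]),.03),(1,3)])
E
```

```text
[ 0.4865 -0.3736  0.15  ] [-0.4378 -0.6412  0.4537]
wrist scanner 0.79 [275. 166.] 15018 z 0.0805 [ 483.  -372.3  151.8   59.8    2. ]
[ 473.1601 -375.2395  128.2157   34.0155    3.7281]
0.46 -0.37604752213493065
0.47000000000000003 -0.3754462740048391
0.48000000000000004 -0.37491089066699784
0.49000000000000005 -0.37393790773825697
0.5 -0.37372173794515895
0.51 -0.3727064466408535
0.52 -0.3722528427535156
0.53 -0.37164869580910986
0.54 -0.37248922494873643
6 rows
[[1,[0,-0.001,0.029],[0,0,0]],[1,[0,0,0.029],[0.1,-0.1,0]],[1,[0,-0.001,0.03],[0,0,0]],[1,[0,0,0],[0,0,0]],[1,[0,0,0],[0,0,0]],[1,[0,0,0],[0,0,0]]]
```

View pics/w18.png

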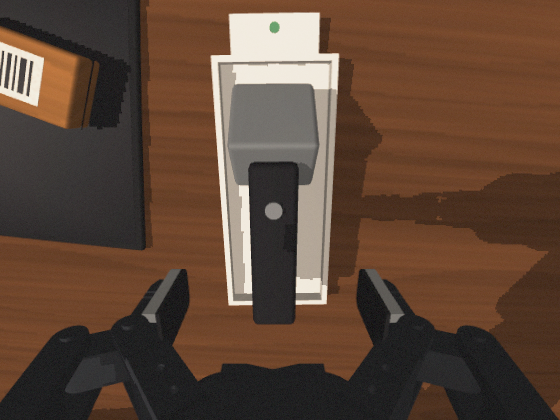

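Call:
jog_arm --steps '[[1,[0.001,0,0.029],[0,0,0]],[1,[0,0,0.029],[0,0,0]],[1,[0,0,0.028],[0,0,0]],[1,[0,0,0],[0,0,0]],[1,[0,0,0],[0,0,0]]]'

```text
time: 42.83
position: [0.4863, -0.3734, 0.0634]
tcp_rot: [[0.998, 0.058, -0.001], [0.058, -0.998, 0.001], [-0.001, -0.002, -1.0]]
contact_force: [0.2, 0.2, 0.3]
gripper_width: 0.0859
```

Call:
jog_arm --steps '[[-1,[0,0,0],[0,0,0]],[-1,[0,0,0],[0,0,0]],[-1,[0,0,0],[0,0,0]],[-1,[0,0,0],[0,0,0]],[-1,[0,0,0],[0,0,0]],[-1,[0,0,0],[0,0,0]],[-1,[0,0,0],[0,0,0]],[-1,[0,0,0],[0,0,0]]]' --newtons 70

```text
time: 43.5
position: [0.4883, -0.3745, 0.0652]
tcp_rot: [[0.998, 0.058, 0.002], [0.058, -0.998, -0.001], [0.002, 0.002, -1.0]]
contact_force: [-0.1, 1.1, 7.4]
gripper_width: 0.0336
```

```bash
cat >> h.py <<'E'
def readpose(l,yaw=3.3):
    f=np.array([np.cos(np.radians(yaw)),np.sin(np.radians(yaw)),0])
    return tool(yaw-90),np.array([l[0],l[1],.038])-f*.1423+U*(.0566+.0422)
E
python3 - <<'E'
from h import *
R,g=readpose((.600,.145));print(g)
s=arm.state();p=np.array(s['position'])
h=p.copy();h[2]=.21
k=g.copy();k[2]=.21
plan([(-1,R,h,.025),(-1,2),(-1,R,k),(-1,R,g,.025),(-1,3)])
E
```

```text
[0.4579 0.1368 0.1368]
28 rows
[[-1,[0,0,-0.024],[0,0,0]],[-1,[0,0,-0.024],[0,0,0]],[-1,[0,0,-0.024],[0,0,0]],[-1,[0,0,-0.024],[0,0,0]],[-1,[0,0,-0.024],[0,-0.1,0]],[-1,[0,0,-0.025],[0.1,0,0]],[-1,[0,0,0],[0,0,0]],[-1,[0,0,0],[0,0,0]]]
[[-1,[0,-0.037,0],[0,0,0]],[-1,[0,-0.037,0],[0,0,0]],[-1,[0,-0.036,0],[0,0,0]],[-1,[0,-0.037,0],[0,0,0]],[-1,[0,-0.036,0],[0,0,0]],[-1,[0,-0.037,0],[0,0,0]],[-1,[0,-0.036,0],[0,0,0]],[-1,[0,-0.037,0],[0,0,0]]]
[[-1,[0,-0.036,0],[0,0,0]],[-1,[0,-0.037,0],[0,0,0]],[-1,[0,-0.036,0],[0,0,0]],[-1,[0,-0.037,0],[0,0,0]],[-1,[0,-0.036,0],[0,0,0]],[-1,[0,-0.037,0],[0,0,0]],[-1,[0,0,0.024],[0,0,0]],[-1,[0,0,0.025],[0,0,0]]]
[[-1,[0,0,0.024],[0,0,0]],[-1,[0,0,0],[0,0,0]],[-1,[0,0,0],[0,0,0]],[-1,[0,0,0],[0,0,0]]]
```

Call:
jog_arm --steps '[[-1,[0,0,-0.024],[0,0,0]],[-1,[0,0,-0.024],[0,0,0]],[-1,[0,0,-0.024],[0,0,0]],[-1,[0,0,-0.024],[0,0,0]],[-1,[0,0,-0.024],[0,-0.1,0]],[-1,[0,0,-0.025],[0.1,0,0]],[-1,[0,0,0],[0,0,0]],[-1,[0,0,0],[0,0,0]]]'

```text
time: 44.17
position: [0.4881, -0.3745, 0.2099]
tcp_rot: [[0.998, 0.058, 0.001], [0.058, -0.998, -0.0], [0.001, 0.001, -1.0]]
contact_force: [-0.5, 0.1, -3.2]
gripper_width: 0.0333
```

```bash
python3 - <<'E'
from h import *
s=log();print(s['position'],s['contact_force'],s['gripper_width']);print(s['tcp_rot'])
p,d,c,o=look('wrist',['scanner','dock']);cv2.imwrite('pics/w19.png',p)
p,d=arm.read_camera('scene');cv2.imwrite('pics/s19.png',cv2.resize(p[80:300,100:400],(800,587)))
E
```

```text
[ 0.4881 -0.3745  0.2099] [-0.5335  0.1403 -3.2113] 0.03327150515322928
[[ 0.9983  0.0584  0.001 ]
 [ 0.0584 -0.9983 -0.0005]
 [ 0.001   0.0005 -1.    ]]
wrist scanner 0.67 [274. 182.] 32423 z 0.2217 [ 505.  -371.7  104.4   59.9    3.3]
wrist dock 0.71 [275.  55.] 2796 z 0.0099 [ 537.4 -407.5  248.8   76.3   25.4]
```

View pics/w19.png

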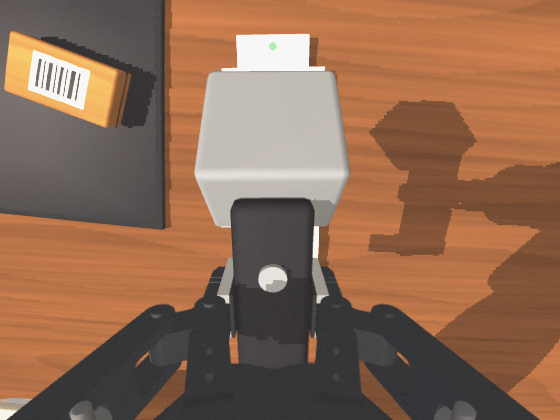

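View pics/s19.png

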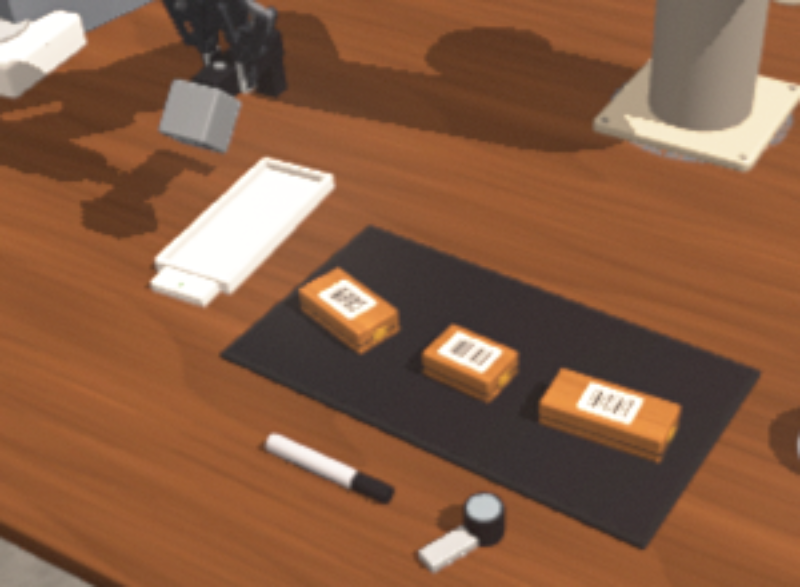

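```bash
python3 - <<'E'
from h import *
p,d=arm.read_camera('wrist');c=arm.get_calibration('wrist')
r=arm.regions_of('scanner','wrist')[0]
P=depthpts(c,r['mask'],d)
s=arm.state();Q=(P-np.array(s['position']))@np.array(s['tcp_rot'])  # tool frame
rows=p[r['mask']&(d>0)]
dark=rows.max(1)<75
H=Q[dark&(abs(Q[:,1])<.012)&(Q[:,2]<-.005)&(Q[:,2]>-.03)]
A=np.c_[H[:,0],H[:,1],np.ones(len(H))];k=np.linalg.lstsq(A,H[:,2],rcond=None)[0];print('handle',len(H),k,H[:,0].min(),H[:,0].max(),'slope deg',np.degrees(k[:2]))
G=Q[(~dark)&(Q[:,0]>.03)&(Q[:,2]<0)]
print(rect(G),np.percentile(G,[1,50,99],axis=0))
E
```

```text
handle 5903 [ 0.0251 -0.0154 -0.0137] -0.03519651375141971 0.049046538179230374 slope deg [ 1.439  -0.8816]
[ 53.7366  -1.2243  60.4143  47.6046 -89.3831] [[ 0.0311 -0.0293 -0.0154]
 [ 0.0615 -0.0022 -0.0107]
 [ 0.0759  0.0271 -0.0003]]
```

Call:
jog_arm --steps '[[-1,[0,-0.037,0],[0,1,0]],[-1,[0,-0.037,0],[0,0,0]],[-1,[0,-0.036,0],[0,0,0]],[-1,[0,-0.037,0],[0,0,0]],[-1,[0,-0.036,0],[0,0,0]],[-1,[0,-0.037,0],[0,0,0]],[-1,[0,-0.036,0],[0,0,0]],[-1,[0,-0.037,0],[0,0,0]]]'

```text
time: 45.13
position: [0.4695, -0.0797, 0.2082]
tcp_rot: [[0.998, 0.058, 0.015], [0.058, -0.998, 0.003], [0.015, -0.002, -1.0]]
contact_force: [1.1, 0.5, -2.7]
gripper_width: 0.0334
```

Call:
jog_arm --steps '[[-1,[0,-0.036,0],[0,0,0]],[-1,[0,-0.037,0],[0,0,0]],[-1,[0,-0.036,0],[0,0,0]],[-1,[0,-0.037,0],[0,0,0]],[-1,[0,-0.036,0],[0,0,0]],[-1,[0,-0.037,0],[0,0,0]],[-1,[0,0,0],[0,0,0]],[-1,[0,0,0],[0,0,0]]]'

```text
time: 45.8
position: [0.4567, 0.1391, 0.2086]
tcp_rot: [[0.998, 0.063, 0.015], [0.063, -0.998, 0.003], [0.015, -0.002, -1.0]]
contact_force: [-0.5, -0.4, -2.6]
gripper_width: 0.0334
```

```bash
cat >> h.py <<'E'
def scan_check(lab):
    s=arm.state();R=np.array(s['tcp_rot'])@Rn.from_euler('y',-1,degrees=True).as_matrix();p=np.array(s['position'])
    # scanner axes from tool: x=tool x, z=-tool z (level-corrected)
    X,Z=R[:,0],-R[:,2]
    b=p+X*.086-Z*.0422;v=(X-Z)/np.sqrt(2)
    t=(.038-b[2])/v[2];hit=b+v*t
    print('pos',p,'hit',hit[:2],'dist %.4f'%t,'err',(hit[:2]-np.array(lab))*1000)
E
python3 - <<'E'
from h import *
p,d,c,o=look('wrist',['case_large']);cv2.imwrite('pics/w20.png',p)
p,d,c,o=look('top',['case_large','case_medium','case_small'])
R,g=readpose((.600,.145))
R=R@Rn.from_euler('y',1,degrees=True).as_matrix()
print(arm.state()['tcp_rot']@np.array([0,0,1]),R[:,2])
scan_check((.6,.145))
plan([(-1,R,g,.025),(-1,3)])
E
```

```text
wrist case_large 0.58 [276.  36.] 8409 z 0.0384 [602.  145.1 126.4  56.3 -88.4]
top case_large 0.69 [233. 208.] 916 z 0.0397 [600.3 146.4 125.3  55.2 -85.6]
top case_medium 0.92 [348. 212.] 821 z 0.0395 [ 588.9 -166.3  103.7   55.7   72.6]
top case_medium 0.38 [292. 210.] 637 z 0.0397 [599.9  -9.4  81.7  56.   85.5]
top case_small 0.69 [287. 212.] 606 z 0.0398 [599.8  -9.4  81.3  55.7  85.6]
top case_small 0.35 [249. 143.] 297 z 0.0342 [768.6 102.4  35.8  35.1 -63.3]
[ 0.0157  0.0027 -0.9999] [ 0.0174  0.001  -0.9998]
pos [0.4577 0.1361 0.2092] hit [0.6717 0.1485] dist 0.1819 err [71.6528  3.5072]
6 rows
[[-1,[0,0,0.024],[0,0,0]],[-1,[0,0,0.024],[-0.1,0,0]],[-1,[-0.001,-0.001,0.024],[0,0.1,-0.1]],[-1,[0,0,0],[0,0,0]],[-1,[0,0,0],[0,0,0]],[-1,[0,0,0],[0,0,0]]]
```

View pics/w20.png

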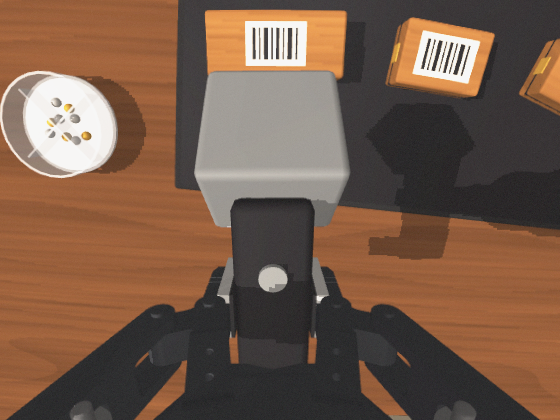

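Call:
jog_arm --steps '[[-1,[0,0,0.024],[0,0,0]],[-1,[0,0,0.024],[-0.1,0,0]],[-1,[0,-0.001,0.024],[0,0,0]],[-1,[0,0,0],[0,0,0]],[-1,[0,0,0],[0,0,0]],[-1,[0,0,0],[0,0,0]]]'

```text
time: 46.6
position: [0.4593, 0.1381, 0.1387]
tcp_rot: [[0.998, 0.057, 0.017], [0.057, -0.998, 0.001], [0.017, -0.0, -1.0]]
contact_force: [0.6, 0.0, -2.5]
gripper_width: 0.0332
```

```bash
python3 - <<'E'
from h import *
scan_check((.601,.145))
p,d,c,o=look('wrist',['case_large']);cv2.imwrite('pics/w21.png',p)
p,d=arm.read_camera('scene');cv2.imwrite('pics/s21.png',cv2.resize(p[80:300,150:450],(800,587)))
E
```

```text
pos [0.4593 0.1381 0.1387] hit [0.6035 0.1464] dist 0.0827 err [2.5495 1.4331]
wrist case_large 0.71 [274.  36.] 13079 z 0.0391 [594.  146.3 126.6  43.8 -86.7]
```

View pics/s21.png

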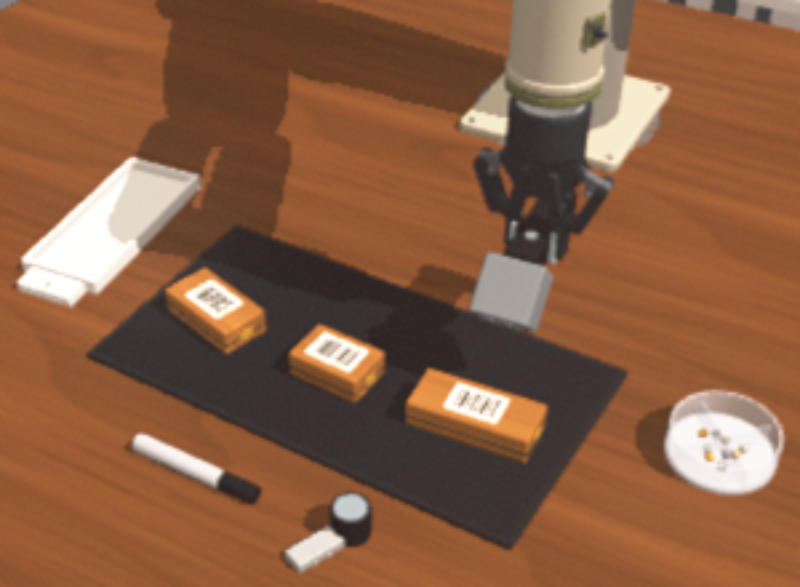

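Call:
jog_arm --steps '[[-1,[0,0.001,0.002],[0,0,0]],[-1,[0,0,0],[0,0,0]],[-1,[0,0,0],[0,0,0]],[-1,[0,0,0],[0,0,0]],[-1,[0,0,0],[0,0,0]],[-1,[0,0,0],[0,0,0]],[-1,[0,0,0],[0,0,0]],[-1,[0,0,0],[0,0,0]]]'

```text
time: 47.42
position: [0.4586, 0.1375, 0.1353]
tcp_rot: [[0.998, 0.058, 0.016], [0.058, -0.998, 0.001], [0.016, -0.0, -1.0]]
contact_force: [0.2, 0.1, -2.7]
gripper_width: 0.0332
```

```bash
python3 - <<'E'
from h import *
scan_check((.601,.145))
E
```

```text
pos [0.4586 0.1375 0.1353] hit [0.5991 0.1458] dist 0.0776 err [-1.9156  0.7835]
```

Call:
jog_arm --steps '[[-1,[0,0,0],[0,0,0]],[-1,[0,0,0],[0,0,0]],[-1,[0,0,0],[0,0,0]],[-1,[0,0,0],[0,0,0]],[-1,[0,0,0],[0,0,0]],[-1,[0,0,0],[0,0,0]],[-1,[0,0,0],[0,0,0]],[-1,[0,0,0],[0,0,0]]]'

```text
time: 48.08
position: [0.4587, 0.1375, 0.1353]
tcp_rot: [[0.998, 0.058, 0.016], [0.058, -0.998, 0.001], [0.016, -0.0, -1.0]]
contact_force: [0.3, -0.7, -3.4]
gripper_width: 0.0334
```

Call:
jog_arm --steps '[[-1,[0,0,0],[0,0,0]],[-1,[0,0,0],[0,0,0]],[-1,[0,0,0],[0,0,0]],[-1,[0,0,0],[0,0,0]],[-1,[0,0,0],[0,0,0]],[-1,[0,0,0],[0,0,0]],[-1,[0,0,0],[0,0,0]],[-1,[0,0,0],[0,0,0]]]'

```text
time: 48.75
position: [0.4587, 0.1375, 0.1353]
tcp_rot: [[0.998, 0.058, 0.016], [0.058, -0.998, 0.001], [0.016, -0.0, -1.0]]
contact_force: [-0.6, -0.3, -2.5]
gripper_width: 0.0331
```

Call:
jog_arm --steps '[[-1,[0,0,0],[0,0,0]],[-1,[0,0,0],[0,0,0]],[-1,[0,0,0],[0,0,0]],[-1,[0,0,0],[0,0,0]],[-1,[0,0,0],[0,0,0]],[-1,[0,0,0],[0,0,0]],[-1,[0,0,0],[0,0,0]],[-1,[0,0,0],[0,0,0]]]'

```text
time: 49.42
position: [0.4586, 0.1375, 0.1353]
tcp_rot: [[0.998, 0.058, 0.016], [0.058, -0.998, 0.001], [0.016, -0.0, -1.0]]
contact_force: [0.9, -0.4, -2.4]
gripper_width: 0.0333
```

Call:
jog_arm --steps '[[-1,[0,0,0],[0,0,0]],[-1,[0,0,0],[0,0,0]],[-1,[0,0,0],[0,0,0]],[-1,[0,0,0],[0,0,0]],[-1,[0,0,0],[0,0,0]],[-1,[0,0,0],[0,0,0]],[-1,[0,0,0],[0,0,0]],[-1,[0,0,0],[0,0,0]]]'

```text
time: 50.08
position: [0.4587, 0.1375, 0.1354]
tcp_rot: [[0.998, 0.058, 0.016], [0.058, -0.998, 0.001], [0.016, -0.0, -1.0]]
contact_force: [-0.4, -0.5, -2.9]
gripper_width: 0.0332
```

```bash
python3 - <<'E'
from h import *
scan_check((.601,.145))
top()
R,g=readpose((.5885,-.1670));R=R@Rn.from_euler('y',1,degrees=True).as_matrix()
p=np.array(arm.state()['position']);h=p+U*.07
k=g.copy();k[2]=.21
plan([(-1,R,h,.03),(-1,R,k),(-1,3)])
E
```

```text
pos [0.4587 0.1375 0.1354] hit [0.5992 0.1457] dist 0.0777 err [-1.7596  0.7206]
top case_large 0.83 [232. 210.] 957 z 0.0396 [599.7 146.4 126.2  55.9 -86.6]
top case_medium 0.76 [350. 212.] 830 z 0.0396 [ 588.8 -166.4  104.2   55.8   72.6]
top case_small 0.78 [286. 213.] 630 z 0.0395 [600.   -9.2  81.9  56.1  85.5]
top case_small 0.4 [230. 212.] 981 z 0.0395 [599.7 146.4 126.2  55.9 -86.6]
15 rows
[[-1,[0,0,-0.023],[0,0,0]],[-1,[0.001,0,-0.023],[0,0,0]],[-1,[0,0,-0.024],[0,0.1,0]],[-1,[-0.003,0.035,-0.001],[0,0,0]],[-1,[-0.003,0.035,-0.001],[0,0,0]],[-1,[-0.003,0.034,0],[0,0,0]],[-1,[-0.004,0.035,-0.001],[0,0,0]],[-1,[-0.003,0.034,0],[0,0,0]]]
[[-1,[-0.004,0.035,-0.001],[0,0,0]],[-1,[-0.003,0.034,0],[0,0,0]],[-1,[-0.004,0.035,-0.001],[0,0,0]],[-1,[-0.003,0.034,0],[0,0,0]],[-1,[0,0,0],[0,0,0]],[-1,[0,0,0],[0,0,0]],[-1,[0,0,0],[0,0,0]]]
```

Call:
jog_arm --steps '[[-1,[0,0,-0.023],[0,0,0]],[-1,[0.001,0,-0.023],[0,0,0]],[-1,[0,0,-0.024],[0,0.1,0]],[-1,[-0.003,0.035,-0.001],[0,0,0]],[-1,[-0.003,0.035,-0.001],[0,0,0]],[-1,[-0.003,0.034,0],[0,0,0]],[-1,[-0.004,0.035,-0.001],[0,0,0]],[-1,[-0.003,0.034,0],[0,0,0]]]'

```text
time: 50.95
position: [0.4523, -0.0377, 0.2084]
tcp_rot: [[0.998, 0.059, 0.018], [0.059, -0.998, 0.001], [0.018, -0.0, -1.0]]
contact_force: [0.0, -0.7, -3.4]
gripper_width: 0.0337
```

Call:
jog_arm --steps '[[-1,[-0.004,0.035,-0.001],[0,0,0]],[-1,[-0.003,0.034,0],[0,0,0]],[-1,[-0.004,0.035,-0.001],[0,0,0]],[-1,[-0.003,0.034,0],[0,0,0]],[-1,[0,0,0],[0,0,0]],[-1,[0,0,0],[0,0,0]],[-1,[0,0,0],[0,0,0]]]'

```text
time: 51.53
position: [0.4465, -0.1747, 0.2095]
tcp_rot: [[0.998, 0.057, 0.017], [0.057, -0.998, 0.002], [0.017, -0.001, -1.0]]
contact_force: [0.7, 0.0, -3.5]
gripper_width: 0.0328
```

```bash
python3 - <<'E'
from h import *
p,d,c,o=look('wrist',['case_medium'])
p,d,c,o=top()
R,g=readpose((.5885,-.1670));R=R@Rn.from_euler('y',1,degrees=True).as_matrix()
g[2]=.1365
plan([(-1,R,g,.025),(-1,3)])
E
```

```text
wrist case_medium 0.96 [268.  39.] 6563 z 0.0383 [ 589.2 -166.1  104.1   56.6   72.7]
top case_large 0.95 [234. 212.] 938 z 0.0394 [599.5 146.4 125.8  55.4 -86.6]
top case_medium 0.61 [347. 212.] 827 z 0.0393 [ 588.9 -166.4  104.    55.9   72.5]
top case_medium 0.34 [286. 212.] 617 z 0.0395 [599.9  -9.4  81.5  55.9  85.7]
top case_small 0.83 [286. 210.] 612 z 0.0395 [599.9  -9.4  81.6  55.9  85.5]
top case_small 0.34 [232. 210.] 967 z 0.0394 [599.7 146.5 126.   55.7 -86.5]
6 rows
[[-1,[-0.001,0,0.024],[0,0,0]],[-1,[0,0.001,0.025],[0,0,0.1]],[-1,[-0.001,0,0.024],[0,0,0]],[-1,[0,0,0],[0,0,0]],[-1,[0,0,0],[0,0,0]],[-1,[0,0,0],[0,0,0]]]
```

Call:
jog_arm --steps '[[-1,[0,0,0.024],[0,0,0]],[-1,[0,0,0.025],[0,0,0.1]],[-1,[0,0,0.024],[0,0,0]],[-1,[0,0,0],[0,0,0]],[-1,[0,0,0],[0,0,0]],[-1,[0,0,0],[0,0,0]],[-1,[0,0,0],[0,0,0]]]'

```text
time: 52.42
position: [0.4492, -0.1751, 0.1389]
tcp_rot: [[0.998, 0.057, 0.021], [0.057, -0.998, -0.0], [0.02, 0.001, -1.0]]
contact_force: [0.6, -0.7, -1.8]
gripper_width: 0.0333
```

```bash
python3 - <<'E'
from h import *
scan_check((.589,-.1665))
E
```

```text
pos [ 0.4492 -0.1751  0.1389] hit [ 0.5945 -0.167 ] dist 0.0837 err [ 5.4537 -0.5073]
```

Call:
jog_arm --steps '[[-1,[-0.003,0,0.002],[0,0,0]],[-1,[0,0,0],[0,0,0]],[-1,[0,0,0],[0,0,0]],[-1,[0,0,0],[0,0,0]]]'

```text
time: 52.75
position: [0.4451, -0.175, 0.1351]
tcp_rot: [[0.998, 0.056, 0.018], [0.056, -0.998, 0.001], [0.018, 0.0, -1.0]]
contact_force: [1.3, 0.9, -2.9]
gripper_width: 0.0327
```

```bash
python3 - <<'E'
from h import *
scan_check((.589,-.1665))
E
```

```text
pos [ 0.4451 -0.175   0.1351] hit [ 0.586 -0.167] dist 0.0779 err [-2.9676 -0.5368]
```

Call:
jog_arm --steps '[[-1,[0.001,0,-0.001],[0,0,0]],[-1,[0,0,0],[0,0,0]],[-1,[0,0,0],[0,0,0]],[-1,[0,0,0],[0,0,0]],[-1,[0,0,0],[0,0,0]],[-1,[0,0,0],[0,0,0]],[-1,[0,0,0],[0,0,0]],[-1,[0,0,0],[0,0,0]]]'

```text
time: 53.42
position: [0.4459, -0.1748, 0.1357]
tcp_rot: [[0.998, 0.057, 0.018], [0.057, -0.998, 0.001], [0.018, -0.0, -1.0]]
contact_force: [-0.4, -0.8, -2.4]
gripper_width: 0.0329
```

```bash
python3 - <<'E'
from h import *
scan_check((.589,-.1665))
E
```

```text
pos [ 0.4459 -0.1748  0.1357] hit [ 0.5872 -0.1667] dist 0.0785 err [-1.7972 -0.2043]
```

Call:
jog_arm --steps '[[-1,[0,0,0],[0,0,0]],[-1,[0,0,0],[0,0,0]],[-1,[0,0,0],[0,0,0]],[-1,[0,0,0],[0,0,0]],[-1,[0,0,0],[0,0,0]],[-1,[0,0,0],[0,0,0]],[-1,[0,0,0],[0,0,0]],[-1,[0,0,0],[0,0,0]]]'

```text
time: 54.08
position: [0.446, -0.1748, 0.1357]
tcp_rot: [[0.998, 0.057, 0.018], [0.057, -0.998, 0.001], [0.018, -0.0, -1.0]]
contact_force: [0.2, -0.9, -2.7]
gripper_width: 0.0333
```

Call:
jog_arm --steps '[[-1,[0,0,0],[0,0,0]],[-1,[0,0,0],[0,0,0]],[-1,[0,0,0],[0,0,0]],[-1,[0,0,0],[0,0,0]],[-1,[0,0,0],[0,0,0]],[-1,[0,0,0],[0,0,0]],[-1,[0,0,0],[0,0,0]],[-1,[0,0,0],[0,0,0]]]'

```text
time: 54.75
position: [0.446, -0.1748, 0.1357]
tcp_rot: [[0.998, 0.057, 0.018], [0.057, -0.998, 0.001], [0.018, -0.0, -1.0]]
contact_force: [0.2, 0.1, -3.0]
gripper_width: 0.0331
```

Call:
jog_arm --steps '[[-1,[0,0,0],[0,0,0]],[-1,[0,0,0],[0,0,0]],[-1,[0,0,0],[0,0,0]],[-1,[0,0,0],[0,0,0]],[-1,[0,0,0],[0,0,0]],[-1,[0,0,0],[0,0,0]],[-1,[0,0,0],[0,0,0]],[-1,[0,0,0],[0,0,0]]]'

```text
time: 55.42
position: [0.446, -0.1748, 0.1357]
tcp_rot: [[0.998, 0.057, 0.018], [0.057, -0.998, 0.001], [0.018, -0.0, -1.0]]
contact_force: [-0.9, -0.4, -2.3]
gripper_width: 0.0333
```

Call:
jog_arm --steps '[[-1,[0,0,0],[0,0,0]],[-1,[0,0,0],[0,0,0]],[-1,[0,0,0],[0,0,0]],[-1,[0,0,0],[0,0,0]],[-1,[0,0,0],[0,0,0]],[-1,[0,0,0],[0,0,0]],[-1,[0,0,0],[0,0,0]],[-1,[0,0,0],[0,0,0]]]'

```text
time: 56.08
position: [0.446, -0.1748, 0.1357]
tcp_rot: [[0.998, 0.057, 0.018], [0.057, -0.998, 0.001], [0.018, -0.0, -1.0]]
contact_force: [0.4, 0.1, -3.5]
gripper_width: 0.033
```

```bash
python3 - <<'E'
from h import *
scan_check((.589,-.1665))
p,d,c,o=top()
R,g=readpose((.5997,-.010));R=R@Rn.from_euler('y',1,degrees=True).as_matrix()
p=np.array(arm.state()['position']);h=p+U*.07
k=g.copy();k[2]=.205
plan([(-1,R,h,.03),(-1,R,k),(-1,3)])
E
```

```text
pos [ 0.446  -0.1748  0.1357] hit [ 0.5873 -0.1667] dist 0.0785 err [-1.7149 -0.2066]
top case_medium 0.78 [344. 213.] 853 z 0.0395 [ 588.7 -166.6  104.3   56.    72.1]
top case_small 0.87 [288. 211.] 669 z 0.0393 [599.9  -9.3  81.7  55.7  85.8]
11 rows
[[-1,[0,0,-0.023],[0,0,0]],[-1,[0.001,0,-0.023],[0,0,0]],[-1,[0,0,-0.024],[0,0,-0.1]],[-1,[0.004,-0.031,0],[0,0,0]],[-1,[0.004,-0.031,0],[0,0,0]],[-1,[0.004,-0.031,0],[0,0,0]],[-1,[0.005,-0.031,0.001],[0,0,0]],[-1,[0.004,-0.032,0],[0,0,0]]]
[[-1,[0,0,0],[0,0,0]],[-1,[0,0,0],[0,0,0]],[-1,[0,0,0],[0,0,0]]]
```

Call:
jog_arm --steps '[[-1,[0,0,-0.023],[0,0,0]],[-1,[0.001,0,-0.023],[0,0,0]],[-1,[0,0,-0.024],[0,0,-0.1]],[-1,[0.004,-0.031,0],[0,0,0]],[-1,[0.004,-0.031,0],[0,0,0]],[-1,[0.004,-0.031,0],[0,0,0]],[-1,[0.005,-0.031,0.001],[0,0,0]],[-1,[0.004,-0.032,0],[0,0,0]]]'

```text
time: 56.95
position: [0.4575, -0.0166, 0.2052]
tcp_rot: [[0.998, 0.058, 0.018], [0.058, -0.998, 0.001], [0.018, -0.0, -1.0]]
contact_force: [0.7, 0.8, -2.2]
gripper_width: 0.0331
```

Call:
jog_arm --steps '[[-1,[0,0,0],[0,0,0]],[-1,[0,0,0],[0,0,0]],[-1,[0,0,0],[0,0,0]]]'

```text
time: 57.2
position: [0.4576, -0.018, 0.2051]
tcp_rot: [[0.998, 0.059, 0.018], [0.059, -0.998, 0.001], [0.018, 0.0, -1.0]]
contact_force: [0.8, -0.3, -1.9]
gripper_width: 0.0333
```

```bash
python3 - <<'E'
from h import *
p,d,c,o=look('wrist',['case_small'])
p,d,c,o=top()
cv2.imwrite('pics/t22.png',cv2.resize(p[130:310,180:460],(800,514)))
R,g=readpose((.5997,-.010));R=R@Rn.from_euler('y',1,degrees=True).as_matrix()
g[2]=.136
plan([(-1,R,g,.025),(-1,3)])
E
```

```text
wrist case_small 0.88 [270.  37.] 5468 z 0.0384 [601.8 -10.7  81.8  54.5  86.8]
top case_large 0.89 [230. 209.] 963 z 0.0394 [599.6 146.9 126.   55.8 -87.1]
top case_medium 0.77 [344. 212.] 836 z 0.0394 [ 589.  -166.5  104.    55.9   72.4]
top case_small 0.63 [289. 211.] 598 z 0.0395 [599.3  -9.8  80.8  54.9  85.8]
6 rows
[[-1,[0,0,0.023],[0,0,0]],[-1,[-0.001,0,0.023],[0,0,0]],[-1,[0,0,0.023],[0,0,0]],[-1,[0,0,0],[0,0,0]],[-1,[0,0,0],[0,0,0]],[-1,[0,0,0],[0,0,0]]]
```

View pics/t22.png

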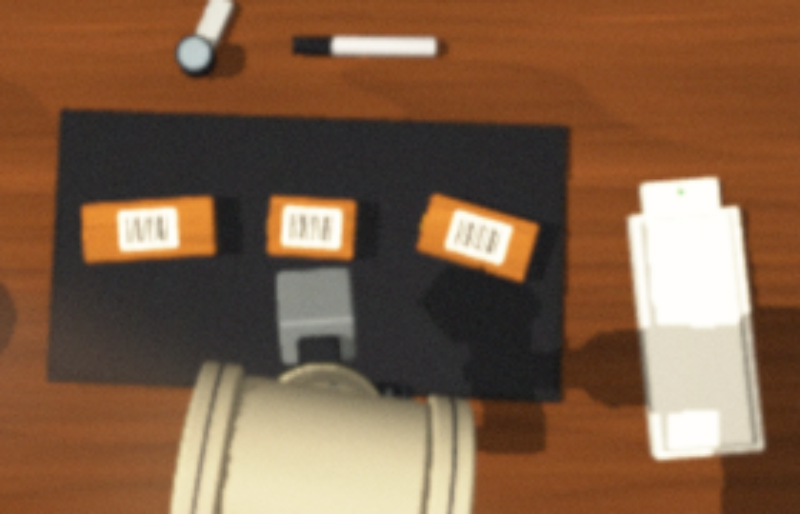

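Call:
jog_arm --steps '[[-1,[0,0,0.023],[0,0,0]],[-1,[-0.001,0,0.023],[0,0,0]],[-1,[0,0,0.023],[0,0,0]],[-1,[0,0,0],[0,0,0]],[-1,[0,0,0],[0,0,0]],[-1,[0,0,0],[0,0,0]],[-1,[0,0,0],[0,0,0]]]'

```text
time: 58.08
position: [0.4591, -0.0182, 0.1381]
tcp_rot: [[0.998, 0.058, 0.021], [0.058, -0.998, 0.001], [0.021, 0.0, -1.0]]
contact_force: [0.9, 0.2, -2.4]
gripper_width: 0.033
```

```bash
python3 - <<'E'
from h import *
scan_check((.600,-.010))
E
```

```text
pos [ 0.4591 -0.0182  0.1381] hit [ 0.6035 -0.0098] dist 0.0826 err [3.5493 0.182 ]
```

Call:
jog_arm --steps '[[-1,[-0.001,0,0.001],[0,0,0]],[-1,[0,0,0],[0,0,0]],[-1,[0,0,0],[0,0,0]],[-1,[0,0,0],[0,0,0]],[-1,[0,0,0],[0,0,0]],[-1,[0,0,0],[0,0,0]]]'

```text
time: 58.58
position: [0.4569, -0.0178, 0.1352]
tcp_rot: [[0.998, 0.058, 0.018], [0.058, -0.998, 0.001], [0.018, -0.0, -1.0]]
contact_force: [0.7, -0.4, -2.6]
gripper_width: 0.0331
```

```bash
python3 - <<'E'
from h import *
scan_check((.600,-.010))
E
```

```text
pos [ 0.4569 -0.0178  0.1352] hit [ 0.5977 -0.0096] dist 0.0778 err [-2.2969  0.4237]
```

Call:
jog_arm --steps '[[-1,[0,0,0],[0,0,0]],[-1,[0,0,0],[0,0,0]],[-1,[0,0,0],[0,0,0]],[-1,[0,0,0],[0,0,0]],[-1,[0,0,0],[0,0,0]],[-1,[0,0,0],[0,0,0]],[-1,[0,0,0],[0,0,0]],[-1,[0,0,0],[0,0,0]]]'

```text
time: 59.25
position: [0.4568, -0.0179, 0.1351]
tcp_rot: [[0.998, 0.058, 0.018], [0.058, -0.998, 0.001], [0.018, -0.0, -1.0]]
contact_force: [-0.3, 0.4, -2.9]
gripper_width: 0.0332
```

Call:
jog_arm --steps '[[-1,[0,0,0],[0,0,0]],[-1,[0,0,0],[0,0,0]],[-1,[0,0,0],[0,0,0]],[-1,[0,0,0],[0,0,0]],[-1,[0,0,0],[0,0,0]],[-1,[0,0,0],[0,0,0]],[-1,[0,0,0],[0,0,0]],[-1,[0,0,0],[0,0,0]]]'

```text
time: 59.92
position: [0.4568, -0.0179, 0.1351]
tcp_rot: [[0.998, 0.058, 0.018], [0.058, -0.998, 0.001], [0.018, -0.0, -1.0]]
contact_force: [0.2, -0.3, -3.0]
gripper_width: 0.0331
```

Call:
jog_arm --steps '[[-1,[0,0,0],[0,0,0]],[-1,[0,0,0],[0,0,0]],[-1,[0,0,0],[0,0,0]],[-1,[0,0,0],[0,0,0]],[-1,[0,0,0],[0,0,0]],[-1,[0,0,0],[0,0,0]],[-1,[0,0,0],[0,0,0]],[-1,[0,0,0],[0,0,0]]]'

```text
time: 60.58
position: [0.4569, -0.0179, 0.1351]
tcp_rot: [[0.998, 0.058, 0.018], [0.058, -0.998, 0.001], [0.018, -0.0, -1.0]]
contact_force: [0.2, -0.3, -3.6]
gripper_width: 0.0333
```

Call:
jog_arm --steps '[[-1,[0,0,0],[0,0,0]],[-1,[0,0,0],[0,0,0]],[-1,[0,0,0],[0,0,0]],[-1,[0,0,0],[0,0,0]],[-1,[0,0,0],[0,0,0]],[-1,[0,0,0],[0,0,0]],[-1,[0,0,0],[0,0,0]],[-1,[0,0,0],[0,0,0]]]'

```text
time: 61.25
position: [0.4568, -0.0179, 0.1351]
tcp_rot: [[0.998, 0.058, 0.018], [0.058, -0.998, 0.001], [0.018, -0.0, -1.0]]
contact_force: [-0.4, 0.1, -1.6]
gripper_width: 0.033
```

```bash
python3 - <<'E'
from h import *
scan_check((.600,-.010))
p,d,c,o=top()
R=tool(3.33-90)@Rn.from_euler('y',1,degrees=True).as_matrix()
p=np.array(arm.state()['position']);h=p+U*.07
g=np.array([.4883,-.3745,.20])
plan([(-1,R,h,.03),(-1,R,g),(-1,3)])
E
```

```text
pos [ 0.4568 -0.0179  0.1351] hit [ 0.5975 -0.0096] dist 0.0777 err [-2.477   0.3903]
top case_large 0.68 [230. 210.] 948 z 0.0396 [599.8 146.6 125.3  55.9 -86.6]
top case_medium 0.58 [348. 212.] 825 z 0.0394 [ 588.8 -166.3  103.9   56.2   72.7]
top case_small 0.83 [287. 211.] 624 z 0.0397 [599.8  -9.2  81.4  55.9  85.8]
16 rows
[[-1,[0,0,-0.023],[0,0,0]],[-1,[0.001,0,-0.023],[0,0,0]],[-1,[0,0,-0.024],[0,0,0]],[-1,[0.001,0.036,0.001],[0,0,0]],[-1,[0.001,0.036,0],[0,0,0]],[-1,[0.001,0.036,0.001],[0,0,0]],[-1,[0.001,0.036,0],[0,0,0]],[-1,[0.001,0.036,0.001],[0,0,0]]]
[[-1,[0.001,0.036,0],[0,0,0]],[-1,[0.001,0.035,0.001],[0,0,0]],[-1,[0.001,0.036,0],[0,0,0]],[-1,[0.001,0.035,0.001],[0,0,0]],[-1,[0.002,0.036,0],[0,0,0]],[-1,[0,0,0],[0,0,0]],[-1,[0,0,0],[0,0,0]],[-1,[0,0,0],[0,0,0]]]
```

Call:
jog_arm --steps '[[-1,[0,0,-0.023],[0,0,0]],[-1,[0.001,0,-0.023],[0,0,0]],[-1,[0,0,-0.024],[0,0,0]],[-1,[0.001,0.036,0.001],[0,0,0]],[-1,[0.001,0.036,0],[0,0,0]],[-1,[0.001,0.036,0.001],[0,0,0]],[-1,[0.001,0.036,0],[0,0,0]],[-1,[0.001,0.036,0.001],[0,0,0]]]'

```text
time: 62.12
position: [0.4722, -0.199, 0.2024]
tcp_rot: [[0.998, 0.059, 0.018], [0.059, -0.998, 0.001], [0.018, 0.0, -1.0]]
contact_force: [1.9, 0.4, -2.5]
gripper_width: 0.0336
```

Call:
jog_arm --steps '[[-1,[0.001,0.036,0],[0,0,0]],[-1,[0.001,0.035,0.001],[0,0,0]],[-1,[0.001,0.036,0],[0,0,0]],[-1,[0.001,0.035,0.001],[0,0,0]],[-1,[0.002,0.036,0],[0,0,0]],[-1,[0,0,0],[0,0,0]],[-1,[0,0,0],[0,0,0]],[-1,[0,0,0],[0,0,0]]]'

```text
time: 62.78
position: [0.4883, -0.3744, 0.1996]
tcp_rot: [[0.998, 0.058, 0.017], [0.058, -0.998, 0.003], [0.017, -0.002, -1.0]]
contact_force: [-0.4, 0.7, -2.3]
gripper_width: 0.033
```

```bash
python3 - <<'E'
from h import *
s=arm.state();print(s['position'],s['contact_force'])
p,d=arm.read_camera('wrist');c=arm.get_calibration('wrist')
r=arm.regions_of('scanner','wrist')[0]
P=depthpts(c,r['mask'],d)
Q=(P-np.array(s['position']))@np.array(s['tcp_rot']);rows=p[r['mask']&(d>0)];dark=rows.max(1)<75
H=Q[dark&(abs(Q[:,1])<.012)&(Q[:,2]<-.005)&(Q[:,2]>-.03)]
A=np.c_[H[:,0],H[:,1],np.ones(len(H))];k=np.linalg.lstsq(A,H[:,2],rcond=None)[0];print('handle',k,H[:,0].max())
P=depthpts(c,np.ones(d.shape,bool)&(p.min(2)>130)&~r['mask'],d);T=P[(P[:,2]<.03)&(P[:,1]<-.3)&(P[:,1]>-.46)];print(rect(T))
p,d=arm.read_camera('top');c=arm.get_calibration('top');cv2.imwrite('pics/t23.png',cv2.resize(p[130:310,380:480],(400,720))[:600])
R=tool(3.33-90)@Rn.from_euler('y',1,degrees=True).as_matrix()
g=np.array([.4883,-.3745,.085])
plan([(-1,R,g,.03),(-1,3)])
E
```

```text
[ 0.4883 -0.3744  0.1996] [-0.4229  0.6518 -2.3452]
handle [ 0.0253 -0.0168 -0.0144] 0.04926690841539593
[ 526.8918 -360.9849  237.1625  130.3431    4.3961]
7 rows
[[-1,[-0.001,0,0.029],[0,0,0]],[-1,[-0.001,0,0.029],[0,0,0]],[-1,[0,0.001,0.029],[0,0,0]],[-1,[-0.001,0,0.028],[0,0,0.1]],[-1,[0,0,0],[0,0,0]],[-1,[0,0,0],[0,0,0]],[-1,[0,0,0],[0,0,0]]]
```

Call:
jog_arm --steps '[[-1,[0,0,0.029],[0,0,0]],[-1,[0,0,0.029],[0,0,0]],[-1,[0,0,0.029],[0,0,0]],[-1,[0,0,0.028],[0,0,0]],[-1,[0,0,0],[0,0,0]],[-1,[0,0,0],[0,0,0]],[-1,[0,0,0],[0,0,0]]]'

```text
time: 63.52
position: [0.4916, -0.3747, 0.0874]
tcp_rot: [[0.998, 0.059, 0.019], [0.059, -0.998, -0.0], [0.019, 0.001, -1.0]]
contact_force: [1.3, -0.7, -1.7]
gripper_width: 0.0332
```

```bash
python3 - <<'E'
from h import *
s=arm.state();print(s['position'],s['contact_force'])
R=tool(3.33-90)@Rn.from_euler('y',1,degrees=True).as_matrix()
plan([(-1,R,np.array([.4883,-.3745,.069]),.01),(-1,2)])
E
```

```text
[ 0.4916 -0.3747  0.0874] [ 1.2503 -0.7414 -1.7373]
4 rows
[[-1,[-0.002,0,0.009],[0,-0.1,0]],[-1,[-0.002,0,0.009],[0.1,0,0.1]],[-1,[0,0,0],[0,0,0]],[-1,[0,0,0],[0,0,0]]]
```

Call:
jog_arm --steps '[[-1,[-0.002,0,0.008],[0,0,0]],[-1,[-0.001,0,0.008],[0,0,0]],[-1,[0,0,0],[0,0,0]],[-1,[0,0,0],[0,0,0]],[-1,[0,0,0],[0,0,0]]]'

```text
time: 63.93
position: [0.4879, -0.3748, 0.0694]
tcp_rot: [[0.998, 0.058, 0.018], [0.058, -0.998, 0.001], [0.018, -0.0, -1.0]]
contact_force: [0.6, -0.2, -2.7]
gripper_width: 0.0331
```

Call:
jog_arm --steps '[[-1,[0,0,0.002],[0,0,0]],[-1,[0,0,0],[0,0,0]],[-1,[0,0,0.001],[0,0,0]],[-1,[0,0,0],[0,0,0]],[-1,[0,0,0],[0,0,0]]]'

```text
time: 64.35
position: [0.4881, -0.3747, 0.0664]
tcp_rot: [[0.998, 0.058, 0.018], [0.058, -0.998, 0.001], [0.018, -0.0, -1.0]]
contact_force: [0.0, 0.1, -1.2]
gripper_width: 0.0332
```

Call:
jog_arm --steps '[[-1,[0,0,0.001],[0,0,0]],[-1,[0,0,0],[0,0,0]],[-1,[0,0,0],[0,0,0]]]'

```text
time: 64.6
position: [0.4884, -0.3749, 0.066]
tcp_rot: [[0.998, 0.058, 0.018], [0.058, -0.998, 0.001], [0.018, 0.0, -1.0]]
contact_force: [-0.4, 2.2, 4.7]
gripper_width: 0.033
```

Call:
jog_arm --steps '[[0.2,[0,0,0],[0,0,0]],[0.5,[0,0,0],[0,0,0]],[1,[0,0,0],[0,0,0]],[1,[0,0,0],[0,0,0]],[1,[0,0,0],[0,0,0]],[1,[0,0,0],[0,0,0]]]'

```text
time: 65.1
position: [0.4879, -0.3746, 0.0651]
tcp_rot: [[0.998, 0.058, 0.018], [0.058, -0.998, 0.001], [0.018, -0.0, -1.0]]
contact_force: [0.9, -0.1, 0.4]
gripper_width: 0.0855
```

Call:
jog_arm --steps '[[1,[0,0,-0.015],[0,0,0]],[1,[0,0,-0.03],[0,0,0]],[1,[0,0,-0.035],[0,0,0]],[1,[-0.03,0,-0.02],[0,0,0]],[1,[-0.03,0,-0.02],[0,0,0]],[1,[-0.03,0,-0.02],[0,0,0]],[1,[0,0,0],[0,0,0]],[1,[0,0,0],[0,0,0]]]'

```text
time: 65.77
position: [0.3953, -0.3812, 0.2055]
tcp_rot: [[0.998, 0.056, 0.02], [0.056, -0.998, -0.002], [0.02, 0.003, -1.0]]
contact_force: [0.1, -0.3, -0.5]
gripper_width: 0.0857
```

```bash
python3 - <<'E'
from h import *
p,d,c,o=top();cv2.imwrite('pics/t24.png',p)
look('top',['scanner','dish','loupe','marker'])
p,d,c,o=look('wrist',['scanner'])
cv2.imwrite('pics/w24.png',p)
m=o['scanner'][0]['mask']&(p.max(2)<75)
P=depthpts(c,m,d);T=P[(P[:,2]>.07)&(P[:,2]<.09)];print(rect(T),np.median(T[:,2]))
for x0 in (.42,.46,.50): 
    s=T[abs(T[:,0]-x0)<.004];print(x0,s[:,1].min()/2+s[:,1].max()/2,np.median(s[:,2]))
E
```

```text
top case_large 0.65 [231. 211.] 1023 z 0.0395 [599.8 146.4 125.9  56.  -86.8]
top case_large 0.59 [285. 214.] 561 z 0.0395 [599.9  -8.   79.6  53.   86.3]
top case_medium 0.93 [346. 211.] 826 z 0.0395 [ 588.8 -165.8  103.    55.6   72.1]
top case_small 0.56 [288. 210.] 665 z 0.0393 [599.9  -9.3  81.9  55.9  85.5]
top scanner 0.61 [428. 241.] 1489 z 0.0797 [ 485.2 -369.7  150.7   59.1    0.2]
top dish 0.57 [152. 239.] 1228 z 0.0163 [514.5 365.1 102.2  99.5 -83.5]
top loupe 0.65 [252. 145.] 327 z 0.0335 [768.9 102.5  35.7  35.3  44.8]
top marker 0.66 [302. 143.] 306 z 0.0184 [778.3 -60.9 136.6  17.5  87.5]
top marker 0.44 [429. 235.] 1465 z 0.0797 [ 485.9 -379.1  153.4   58.3    8.5]
wrist scanner 0.77 [274.  67.] 10624 z 0.0799 [ 484.  -377.5  151.    59.     5.8]
[ 472.4026 -375.6257  128.2461   33.0787    2.8781] 0.07968598455786695
0.42 -0.37859274524885167 0.07963449294512534
0.46 -0.37614705646833063 0.07973313888747281
0.5 -0.37423123309415846 0.07964322415047433
```

View pics/t24.png

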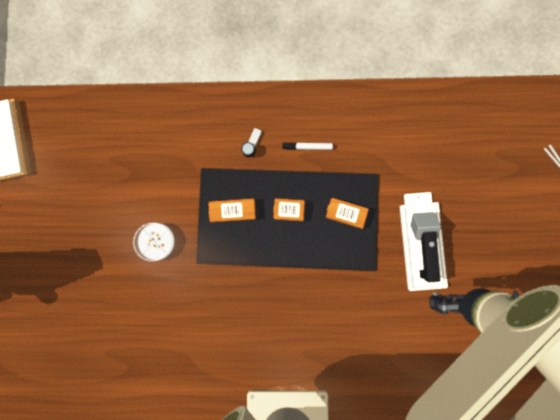

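View pics/w24.png

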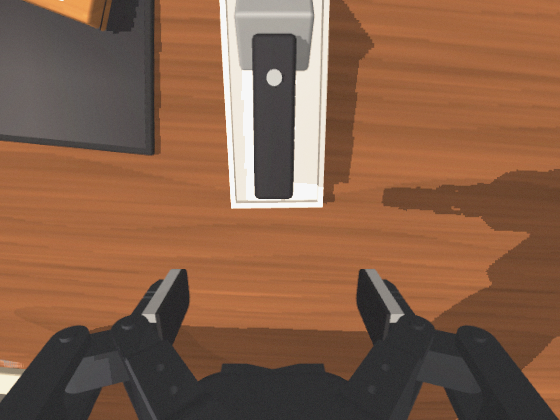

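Everything is in place: all three labels are up, and the scanner sits flat in its dock where it lay.

```bash
python3 -c "
from plant import arm
print(arm.state()['time'],arm.job_done())"
```

```text
the job is handed in; nothing more can be done
66.3167 None
```

I finished the job and handed it in at 66.3 s of the 210 s allowed; the system reports no verdict.

- **Flipping:** All three cases were there. I turned each one over by standing it on end and gripping it again. They now lie flat on the pad with the labels on top.
- **Reading:** I read large, then medium, then small. By my calculation the beam landed within about 2.5 mm of each label's middle from about 7.8 cm, and each hold was steady for over 2.5 s. The scanner itself gives no confirmation of a read, and its underside stayed about 35 mm above the cases.
- **Scanner:** It is back in its dock. Its measured position is within about 1–2 mm and 1° of where it lay, with the handle top level at 0.080 m.
- **Last checks:** The final top picture shows all three labels up. The dish, loupe and marker are within about 3 mm of their first measured positions, and the gripper is open and touching nothing. I saw no case knocked aside during the run.

Some measurements disagreed:
- **Camera positions:** The wrist and top cameras differed by 2–4 mm on case positions, so I used values in between for aiming.
- **Scanner tilt:** The wrist camera showed the held scanner tilted about 1.4° nose-down. That may be calibration error, so I corrected only 1°.
- **First grasp:** My first grasp on the medium case was about 10 mm too shallow, so I released it and gripped it again.
- **Contact force:** It peaked at about 19 N when I set the medium case down on end.

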